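Lay out the lunch condiments

ROBOT

A 6-joint arm with a two-finger parallel gripper is mounted at the origin on a cart in front of the work surface, level with it; the furniture and walls round the work are solid. World frame = base frame: x ahead of the robot, y to its left, z up, the work surface at z = 0. Lengths are in m, angles in rad, forces in N, time in s.
With the tool pointing down it reaches from about 0.35 to 0.875 m from the base axis. Payload 4.2 kg.
Tool frame: the origin (TCP) lies on the mounting face of the last link; the fingertips stand 182 mm ahead of it and the grasp point (between the pads) lies 164 mm ahead of it; z points along the fingers, y is the direction in which the jaws open and shut (so a half turn about z gives the same grasp; the last joint's range is limited). The gripper opens to 87 mm and grips with 3 to 60 N. Pads are 19 mm wide; open, the fingers measure 117 mm over their backs; the gripper's body (75 mm by 190 mm) begins 51 mm behind the grasp point.
Start: joints at [1.426, 0.385, 0.008, 0, -1.194, -0.259], TCP at [0.246, 0.575, 0.405] pointing down, gripper open.
Joint ranges: [-3.14, 3.14], [-1.21, 2.06], [-1.07, 1.41], [-3.16, 2.05], [-2.99, -0.16], [-3.1, 3.1]. Speed limits (rad/s): [2.79, 2.79, 3.14, 3.14, 3.14, 3.14].

INTERFACE

Orientations are given as [roll, pitch, yaw] about the fixed x, y, z axes, in that order (R = Rz(yaw) Ry(pitch) Rx(roll)).
In Python, from bench import r gives the robot as it stands.
- The arm moves only by the shell command python3 -m jog 'ROWS' [FORCE]. ROWS is JSON, a list of rows, each a list of 3 entries, a list of its own where there are three numbers: the opening in per cent of the stroke, from 0 (shut) to 100 (fully open), then the shift along the tool's x, y, z in m, then the turn, a rotation vector about the tool's x, y, z in rad. In form: [[gripper, [tx, ty, tz], [rx, ry, rz]], ...]. A call has 1 to 10 rows; each row is the pose to reach, as a shift and turn from the pose measured when the call began, along the tool's axes at that moment; what a row does not reach only later rows make up. A row lasts 1/12 s, in which the tool goes at most 41.7 mm and 7.16 degrees, less where a joint would pass 70% of its speed; a pose out of reach is approached as far as the arm can. A call with a gripper value outside its range is refused whole. The fingers move at their own pace and stop on an object; FORCE is the grip in N (left out, the last holds). Time passes only in rows, so rows that repeat a pose let the fingers close. It gives the time, the measured TCP pose, the force and the opening at its end, in the units of the state.
- r.state(): the state, without advancing time (a new reading comes with each control period).
- r.camera(name): name is "scene" or "top" or "wrist"; returns the picture (480x640x3 uint8, red, green, blue); there is no depth.
- r.camera_model(name): a dict with "camera_matrix" (3x3 intrinsics, pixels), "extrinsics" (4x4, takes a point from world to camera coordinates). Camera axes: x right, y down, z forward; pixel columns grow to the right and rows downward; lengths in m; the calibration is good to about 2 mm. A picture is of the moment at which its call begins: read the wrist's pose just before it. camera_model takes no time and is no camera call; for the wrist camera it gives the pose at the moment of the call.
- r.close_job(): hands the job in, once; it reports no verdict.
The state is a dict: "time_s": time; "joint_positions": joint angles; "joint_velocities": joint speeds; "joint_torque": joint torques, N m; "eef_pos": TCP position; "orientation": TCP orientation; "contact_force": force on the tool from outside, world axes, zero at the start; "torque": the same for the moment, N m; "grip_width": opening from 0.0 (shut) to 1.0 (fully open).
Only numpy, scipy, OpenCV 4.12 (cv2) and the standard library are available. Lean on these libraries where they do the work, as an engineer would, in place of code of your own. Each camera call takes 0.05 s, during which the arm holds its last target.

TASK

Lay out the condiments for lunch with the things standing loose at the front of the worktop (the row along the back wall stays). Take the toothpick jar off the cork trivet and lay it crosswise (its length running left-right) directly in front of the trivet, about 3 cm clear of its edge, and stand the mustard jar in the middle of the trivet; then stand the spice jar midway between the mug and the mustard jar, in line with them, and the honey jar directly in front of the spice jar with about 3 cm between the two. In front means towards the robot; the mustard, spice and honey jars end upright, and the mug and the upturned glass stay where they are.

Things in the scene. Friction and masses are not known exactly. Their poses are not given: they have to be found in the camera images.
- trivet_top (a point): Round brown cork trivet on the wooden worktop, right of the coffee maker (not the one on the white table at the far left), 208 mm across and 14 mm thick, fixed flat on the worktop. The point is the middle of its top face; its x axis points away from the robot, y to the robot's left.
- mug_centre (a point): Cream mug standing upright, mouth up; cup 83 mm across, 94 mm high, with a handle that reaches 75 mm from the cup's axis. The point is on the cup's axis, half-way up (47 mm above its foot); the handle points along its -y axis. It stands left of the trivet and stays there. Behind and left of it is the coffee maker, 354 mm high: its front is 0.57 m ahead of the robot base, its sides are 0.03 and 0.235 m left of the base axis; pass in front of it.
- picks_centre (a point): Toothpick jar: small clear plastic cylinder with a black cap, lying on its side, 38 mm thick and 90 mm long, 50 g; it does not roll. At the start it lies on the trivet. The point is its centre (19 mm above what it lies on); its y axis is its length, so it is gripped across x.
- mustard_centre (a point): Mustard jar: short stout glass jar with a dark green lid, standing apart from the row along the back wall (which holds another), 68 mm across, body 64 mm, lid 63 mm, 84 mm high, about 0.25 kg. The point is on its axis, half-way up (42 mm above its foot); z up.
- honey_centre (a point): Honey jar: taller stout glass jar with a silver lid, standing apart from the row along the back wall (which holds another), 71 mm across, body 68 mm, lid 66 mm, 110 mm high, about 0.45 kg. The point is on its axis, half-way up (55 mm above its foot); z up.
- spice_centre (a point): Spice jar: slim glass jar with a green cap, standing apart from the row along the back wall (which holds others), 46 mm across (cap 45 mm), 106 mm high, about 0.11 kg. The point is on its axis, half-way up (53 mm above its foot); z up.
- glass_centre (a point): Clear drinking glass standing upside down, 84 mm across, 140 mm high. The point is on its axis, 70 mm above the worktop. Not part of the layout; it stays where it is.
Mind the look-alikes: they are no part of the job. What is shaped like the part that bears honey_centre but red is not meant.

How it is judged:
At the end, for the whole second after the job is handed in: Released, at rest: mustard within 15 mm of trivet's middle; toothpicks 10-50 mm in front of its edge, 15 mm sideways, 0.2 rad; spice within 20 mm in x and y of midpoint mug-trivet; honey in front, axes 70-115 mm apart, within 30 mm sideways of midpoint; jars upright (horizontal distance between mustard_centre and trivet_top below 0.015 m and height (world z) of mustard_centre between 0.05 and 0.062 m and angle between each of mustard_centre, spice_centre, honey_centre's own z axis and vertical below 0.1 rad and x of picks_centre in the frame of trivet_top between -0.173 and -0.133 m and y of picks_centre in the frame of trivet_top between -0.015 and 0.015 m and angle between the y axis of picks_centre and the y axis of trivet_top, either way round below 0.2 rad and height (world z) of picks_centre between 0.013 and 0.025 m and ((x of mug_centre in the frame of trivet_top between -0.16 and -0.116 m and x of spice_centre in the frame of trivet_top between -0.0815 and -0.0415 m and x of honey_centre in the frame of trivet_top below -0.1115 m) or (x of mug_centre in the frame of trivet_top between -0.116 and -0.102 m and x of spice_centre in the frame of trivet_top between -0.0745 and -0.0345 m and x of honey_centre in the frame of trivet_top below -0.1045 m) or (x of mug_centre in the frame of trivet_top between -0.102 and -0.088 m and x of spice_centre in the frame of trivet_top between -0.0675 and -0.0275 m and x of honey_centre in the frame of trivet_top below -0.0975 m) or (x of mug_centre in the frame of trivet_top between -0.088 and -0.074 m and x of spice_centre in the frame of trivet_top between -0.0605 and -0.0205 m and x of honey_centre in the frame of trivet_top below -0.0905 m) or (x of mug_centre in the frame of trivet_top between -0.074 and -0.03 m and x of spice_centre in the frame of trivet_top between -0.0535 and -0.0135 m and x of honey_centre in the frame of trivet_top below -0.0835 m)) and ((y of mug_centre in the frame of trivet_top between 0.255 and 0.295 m and y of spice_centre in the frame of trivet_top between 0.125 and 0.165 m and y of honey_centre in the frame of trivet_top between 0.115 and 0.175 m) or (y of mug_centre in the frame of trivet_top between 0.295 and 0.305 m and y of spice_centre in the frame of trivet_top between 0.13 and 0.17 m and y of honey_centre in the frame of trivet_top between 0.12 and 0.18 m) or (y of mug_centre in the frame of trivet_top between 0.305 and 0.345 m and y of spice_centre in the frame of trivet_top between 0.135 and 0.175 m and y of honey_centre in the frame of trivet_top between 0.125 and 0.185 m)) and height (world z) of spice_centre between 0.047 and 0.059 m and horizontal distance between honey_centre and spice_centre between 0.07 and 0.115 m and height (world z) of honey_centre between 0.049 and 0.061 m and linear speed of each of mustard, picks, spice, honey below 0.02 m/s); the robot touches nothing.
It fails at once if the mug is pushed more than 20 mm from its place (distance of mug_centre from where it was at the start of the episode above 0.02 m).
It fails at once if the upturned glass is pushed more than 20 mm from its place (distance of glass_centre from where it was at the start of the episode above 0.02 m).
It also fails if it takes over 128 s, if anything falls off the work surface, if the arm or the gripper's body presses on something with over 40 N, if the wrist force passes 120 N, or if a joint passes its speed limit or range.

## Working session

There is one attempt and no reset: what is moved stays moved. The work goes in short steps, Python scripts to look and compute and a shell command to move; the robot and the scene stay as the last step left them, time stands still between calls to the robot, and variables do not carry over. Pictures are saved under pics/ and viewed, and the job is handed in when it is done.

```bash
ls; mkdir -p pics; python3 - <<'E'
from bench import r
import cv2, numpy as np
s=r.state(); print({k:np.round(v,3).tolist() for k,v in s.items()})
for n in ["scene","top","wrist"]:
    m=r.camera_model(n); print(n,np.round(m["camera_matrix"],1).tolist(),np.round(m["extrinsics"],3).tolist())
    cv2.imwrite(f"pics/{n}0.png",r.camera(n)[:,:,::-1])
E
```

```text
pics
{'time_s': 0.0, 'joint_positions': [1.426, 0.386, 0.007, -0.001, -1.194, -0.259], 'joint_velocities': [0.001, -0.001, 0.001, 0.0, -0.0, -0.001], 'joint_torque': [-0.001, -39.067, 18.74, 4.22, 0.011, -0.0], 'eef_pos': [0.245, 0.575, 0.404], 'orientation': [3.139, -0.0, -0.404], 'contact_force': [-0.472, -0.718, 0.273], 'torque': [0.023, 0.042, -0.004], 'grip_width': 0.998}
scene [[549.1, 0.0, 309.2], [0.0, 549.1, 231.8], [0.0, 0.0, 1.0]] [[0.491, -0.871, -0.006, -0.293], [-0.671, -0.374, -0.64, 0.452], [0.556, 0.318, -0.768, 1.211], [0.0, 0.0, 0.0, 1.0]]
top [[467.7, 0.0, 326.7], [0.0, 467.7, 242.5], [0.0, 0.0, 1.0]] [[0.028, -0.999, -0.017, 0.003], [-0.994, -0.026, -0.108, 0.603], [0.108, 0.02, -0.994, 1.087], [0.0, 0.0, 0.0, 1.0]]
wrist [[354.0, 0.0, 319.3], [0.0, 354.0, 235.6], [0.0, 0.0, 1.0]] [[-0.393, -0.919, 0.002, 0.623], [-0.89, 0.382, 0.25, -0.031], [-0.23, 0.096, -0.968, 0.389], [0.0, 0.0, 0.0, 1.0]]
```

View pics/scene0.png

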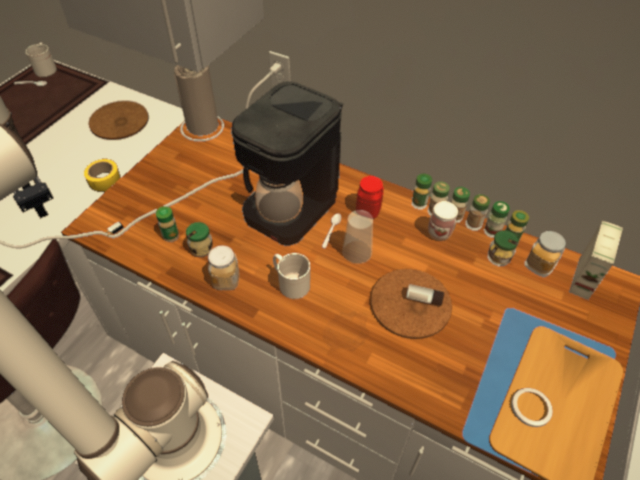

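View pics/top0.png

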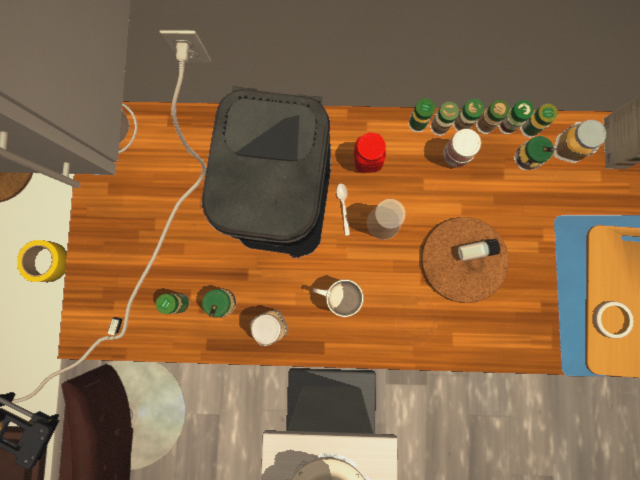

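View pics/wrist0.png

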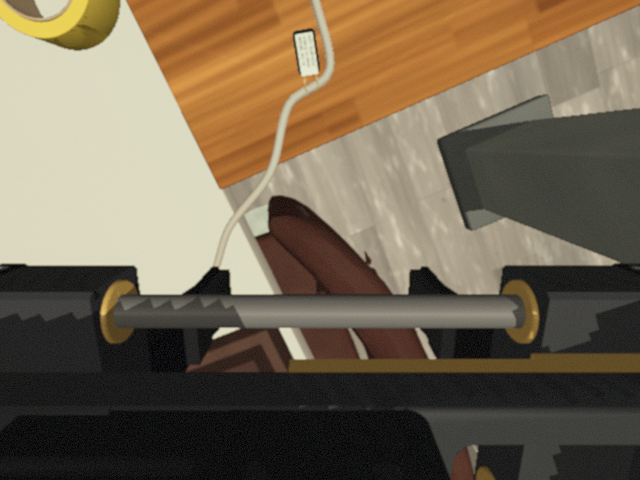

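The top view shows the spice jar (170,302), mustard (217,301), honey (267,328), mug (345,298), trivet (464,259), and picks (478,250). Next I'll measure them.

```bash
cat > h.py <<'E'
from bench import r
import cv2, numpy as np
def ray(name,u,v,m=None):
    m=m or r.camera_model(name); K=np.array(m["camera_matrix"]);E=np.array(m["extrinsics"])
    R=E[:3,:3];t=E[:3,3]; d=R.T@np.linalg.inv(K)@np.array([u,v,1.]); return -R.T@t,d
def onz(name,u,v,z,m=None):
    c,d=ray(name,u,v,m); return c+d*(z-c[2])/d[2]
def tri(a,b):
    (c1,d1),(c2,d2)=a,b
    s=np.linalg.lstsq(np.c_[d1,-d2],c2-c1,rcond=None)[0]
    p,q=c1+d1*s[0],c2+d2*s[1]; return (p+q)/2,np.linalg.norm(p-q)
def proj(name,P,m=None):
    m=m or r.camera_model(name); K=np.array(m["camera_matrix"]);E=np.array(m["extrinsics"])
    c=E[:3,:3]@np.array(P)+E[:3,3]; p=K@c; return p[:2]/p[2]
E
python3 - <<'E'
import cv2
t=cv2.imread('pics/top0.png'); s=cv2.imread('pics/scene0.png')
a=cv2.resize(t[270:360,140:300],None,fx=5,fy=5,interpolation=cv2.INTER_CUBIC); cv2.imwrite('pics/ta.png',a)
a=cv2.resize(t[190:330,310:520],None,fx=3.8,fy=3.8,interpolation=cv2.INTER_CUBIC); cv2.imwrite('pics/tb.png',a)
a=cv2.resize(s[195:345,145:465],None,fx=2.5,fy=2.5,interpolation=cv2.INTER_CUBIC); cv2.imwrite('pics/sa.png',a)
E
```

```text
(no output)
```

View pics/ta.png

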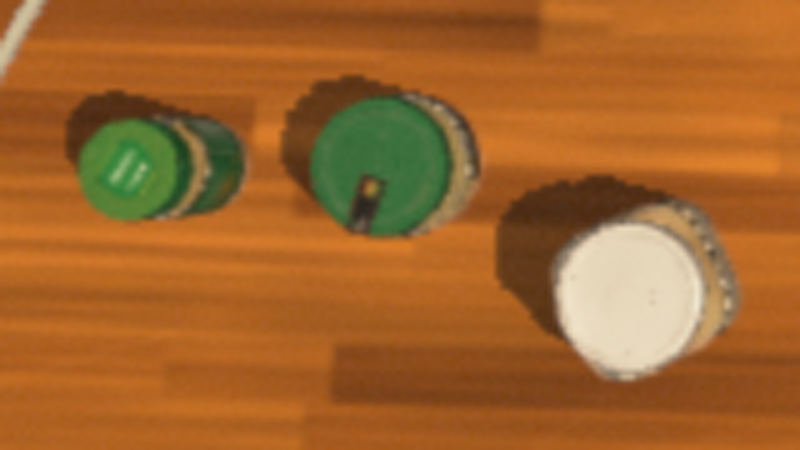

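View pics/tb.png

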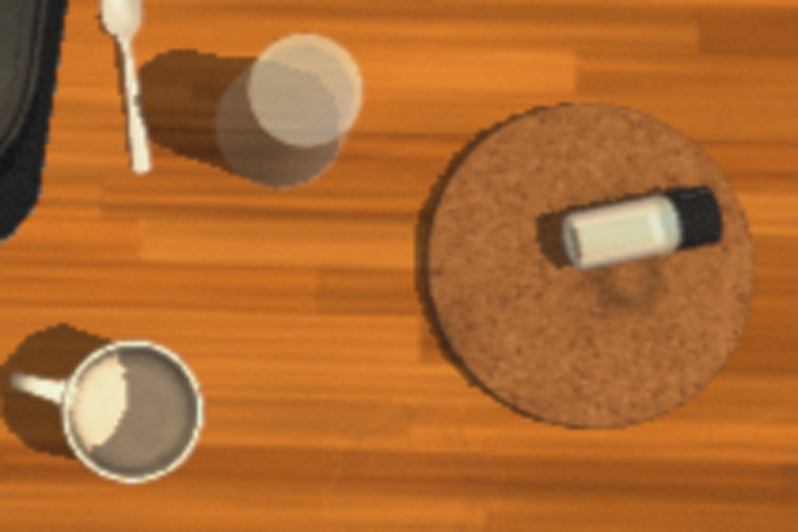

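View pics/sa.png

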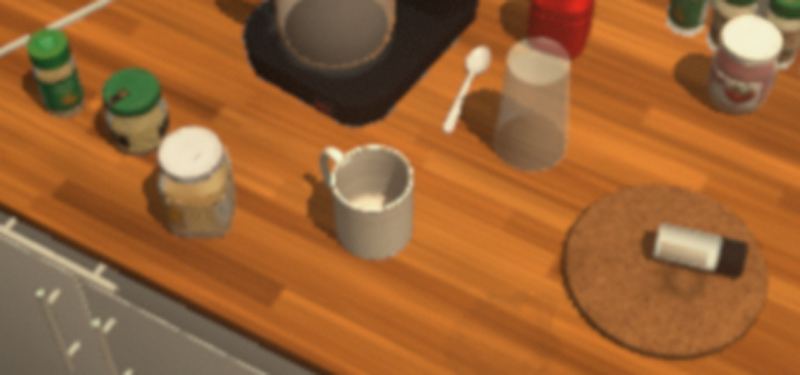

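```bash
python3 - <<'E'
from h import *
o=lambda c,f,p:((p[0]+.5)/f-.5+c[0],(p[1]+.5)/f-.5+c[1])
A=lambda x,y:o((140,270),5,(x,y));B=lambda x,y:o((310,190),3.8,(x,y));S=lambda x,y:o((145,195),2.5,(x,y))
L={'spice':(A(128,170),.106,S(47,45)),'mustard':(A(379,167),.084,S(134,92)),'honey':(A(629,300),.110,S(191,153)),
'mug':(B(133,412),.094,S(372,175)),'trivet':(B(590,265),.014,S(667,267)),'glass':(B(305,90),.14,S(539,60)),
'picksC':(B(643,228),.014+.035,None),'picksL':(B(568,242),.033,None),'picksR':(B(718,214),.033,None)}
P={}
for k,(t,z,s) in L.items():
    P[k]=onz('top',*t,z); print(k,P[k].round(3), (tri(ray('top',*t),ray('scene',*s))[0].round(3) if s else ''), onz('scene',*s,z).round(3) if s else '')
d=P['picksR']-P['picksL'];print(np.arctan2(d[1],d[0]),np.linalg.norm(d))
E
```

```text
spice [0.449 0.372 0.106] [0.449 0.374 0.1  ] [0.445 0.369 0.106]
mustard [0.453 0.266 0.084] [0.454 0.266 0.078] [0.451 0.26  0.084]
honey [0.399 0.146 0.11 ] [0.399 0.146 0.108] [0.398 0.144 0.11 ]
mug [ 0.472 -0.026  0.094] [ 0.472 -0.025  0.097] [ 0.474 -0.024  0.094]
trivet [ 0.572 -0.315  0.014] [ 0.573 -0.317  0.009] [ 0.57  -0.318  0.014]
glass [ 0.658 -0.118  0.14 ] [ 0.658 -0.119  0.139] [ 0.658 -0.119  0.14 ]
picksC [ 0.593 -0.338  0.049]  
picksL [ 0.585 -0.296  0.033]  
picksR [ 0.605 -0.39   0.033]  
-1.3590999259939047 0.09554361352966838
```

```bash
cat >> h.py <<'E'
from scipy.spatial.transform import Rotation as Ro
def go(x,y,zg,yaw):
    """shift/turn in tool axes to bring the grasp point to x,y,zg with the tool down"""
    s=r.state(); R=Ro.from_euler('xyz',s['orientation'])
    T=Ro.from_euler('xyz',[np.pi,0,yaw])
    g=np.array([x,y,zg+.164])
    print('t',round(s['time_s'],2),'q',np.round(s['joint_positions'],2).tolist(),'pos',np.round(s['eef_pos'],4).tolist(),'ori',np.round(s['orientation'],3).tolist(),'w',round(s['grip_width'],3),'F',np.round(s['contact_force'],1).tolist())
    print('shift',np.round(R.inv().apply(g-np.array(s['eef_pos'])),4).tolist(),'turn',np.round((R.inv()*T).as_rotvec(),3).tolist())
E
python3 -c "
from h import *
go(.42,-.05,.24,-1.361)"
```

```text
t 0.15 q [1.43, 0.39, 0.01, -0.0, -1.19, -0.26] pos [0.2455, 0.5746, 0.4039] ori [3.14, -0.0, -0.404] w 0.998 F [0.8, -0.2, 0.4]
shift [0.4059, 0.5058, 0.0008] turn [0.001, -0.001, 0.957]
```

```bash
python3 -m jog '[[100,[0.03,0.03,0],[0,0,0.06]],[100,[0.4,0.5,0],[0,0,0.957]],[100,[0.4,0.5,0],[0,0,0.957]],[100,[0.4,0.5,0],[0,0,0.957]],[100,[0.4,0.5,0],[0,0,0.957]],[100,[0.4,0.5,0],[0,0,0.957]],[100,[0.4,0.5,0],[0,0,0.957]],[100,[0.4,0.5,0],[0,0,0.957]],[100,[0.4,0.5,0],[0,0,0.957]],[100,[0.4,0.5,0],[0,0,0.957]]]' 30; python3 -c "
from h import *
go(.42,-.05,.24,-1.361);go(.593,-.342,.15,-1.361)"
```

```text
time_s: 0.98
eef_pos: [0.3582, 0.1718, 0.4045]
orientation: [3.141, -0.001, -1.361]
contact_force: [1.5, 0.5, -0.8]
grip_width: 1.003
t 0.98 q [0.86, -0.02, -0.5, 0.0, -1.09, -0.65] pos [0.3582, 0.1718, 0.4045] ori [3.141, -0.001, -1.361] w 1.003 F [1.5, 0.5, -0.8]
shift [0.2298, -0.0143, 0.0008] turn [0.001, -0.001, -0.0]
t 0.98 q [0.86, -0.02, -0.5, 0.0, -1.09, -0.65] pos [0.3582, 0.1718, 0.4045] ori [3.141, -0.001, -1.361] w 1.003 F [1.5, 0.5, -0.8]
shift [0.5513, -0.1227, 0.0911] turn [0.001, -0.001, -0.0]
```

```bash
python3 -m jog '[[100,[0.04,-0.002,0],[0,0,0]],[100,[0.08,-0.004,0],[0,0,0]],[100,[0.12,-0.008,0],[0,0,0]],[100,[0.16,-0.01,0],[0,0,0]],[100,[0.2,-0.013,0],[0,0,0]],[100,[0.24,-0.02,0],[0,0,0]],[100,[0.275,-0.035,0],[0,0,0]],[100,[0.31,-0.05,0],[0,0,0]],[100,[0.345,-0.065,0],[0,0,0]],[100,[0.38,-0.08,0],[0,0,0]]]'; python3 -m jog '[[100,[0.035,-0.01,0],[0,0,0]],[100,[0.07,-0.02,0.0],[0,0,0]],[100,[0.105,-0.03,0.01],[0,0,0]],[100,[0.135,-0.035,0.03],[0,0,0]],[100,[0.145,-0.038,0.06],[0,0,0]],[100,[0.145,-0.038,0.09],[0,0,0]],[100,[0.145,-0.038,0.09],[0,0,0]]]';  python3 - <<'E'
from h import *
m=r.camera_model('wrist');cv2.imwrite('pics/w1.png',r.camera('wrist')[:,:,::-1]); np.save('w1.npy',m['extrinsics'])
go(.593,-.342,.038,-1.361)
for p in [(.572,-.316,.014),(.593,-.342,.033)]: print(proj('wrist',p,m))
E
```

```text
time_s: 1.82
eef_pos: [0.5162, -0.1852, 0.4047]
orientation: [3.141, -0.001, -1.362]
contact_force: [1.2, 1.1, 0.6]
grip_width: 0.997
time_s: 2.4
eef_pos: [0.5814, -0.3195, 0.3064]
orientation: [3.129, 0.008, -1.365]
contact_force: [-1.3, 0.1, -1.6]
grip_width: 1.002
t 2.45 q [-0.26, 0.52, -0.01, 0.0, -1.05, 0.47] pos [0.5823, -0.3194, 0.3104] ori [3.132, 0.004, -1.363] w 1.002 F [0.1, 0.3, 0.2]
shift [0.0248, -0.0068, 0.1082] turn [0.009, 0.004, -0.002]
[324.27375528 236.9184059 ]
[303.94924593 204.02457933]
```

View pics/w1.png

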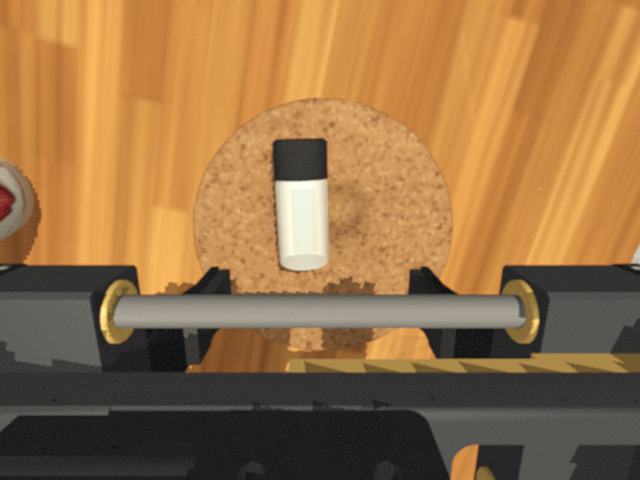

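```bash
python3 - <<'E'
from h import *
m=r.camera_model('wrist')
a=onz('wrist',300,142,.036,m);b=onz('wrist',303.5,262,.036,m);print(a,b,(a+b)/2,np.linalg.norm(a-b),np.arctan2(*(a-b)[1::-1]))
print(onz('wrist',193,222,.014,m),onz('wrist',453,222,.014,m),onz('wrist',324,98,.014,m))
E
```

```text
[ 0.60638688 -0.38455972  0.036     ] [ 0.58694581 -0.29915137  0.036     ] [ 0.59666634 -0.34185555  0.036     ] 0.08759303738422004 -1.346984864486338
[ 0.67862017 -0.30664016  0.014     ] [ 0.47577987 -0.34890725  0.014     ] [ 0.59616652 -0.41850716  0.014     ]
```

```bash
python3 -c "
from h import *
go(.596,-.342,.038,-1.35)"
```

```text
t 2.45 q [-0.26, 0.52, -0.01, 0.0, -1.05, 0.47] pos [0.5823, -0.3194, 0.3104] ori [3.132, 0.004, -1.363] w 1.002 F [0.1, 0.3, 0.2]
shift [0.0254, -0.0097, 0.1082] turn [0.009, 0.004, -0.013]
```

```bash
python3 -m jog '[[100,[0.013,-0.005,0.01],[0.009,0.004,-0.013]],[100,[0.025,-0.01,0.03],[0.009,0.004,-0.013]],[100,[0.025,-0.01,0.055],[0.009,0.004,-0.013]],[100,[0.025,-0.01,0.08],[0.009,0.004,-0.013]],[100,[0.025,-0.01,0.098],[0.009,0.004,-0.013]],[100,[0.025,-0.01,0.108],[0.009,0.004,-0.013]],[100,[0.025,-0.01,0.108],[0.009,0.004,-0.013]]]';  python3 -c "
from h import *
go(.596,-.342,.038,-1.35)"
```

```text
time_s: 3.03
eef_pos: [0.5962, -0.341, 0.2017]
orientation: [3.14, 0.001, -1.349]
contact_force: [-0.8, 0.1, -0.3]
grip_width: 0.998
t 3.03 q [-0.28, 0.67, -0.05, -0.0, -0.85, 0.51] pos [0.5962, -0.341, 0.2017] ori [3.14, 0.001, -1.349] w 0.998 F [-0.8, 0.1, -0.3]
shift [0.0009, 0.0005, -0.0003] turn [0.002, 0.001, 0.001]
```

```bash
python3 -m jog '[[0,[0,0,0],[0,0,0]],[0,[0,0,0],[0,0,0]],[0,[0,0,0],[0,0,0]],[0,[0,0,0],[0,0,0]],[0,[0,0,0],[0,0,0]],[0,[0,0,0],[0,0,0]],[0,[0,0,0],[0,0,0]],[0,[0,0,-0.03],[0,0,0]],[0,[0,0,-0.06],[0,0,0]],[0,[0,0,-0.08],[0,0,0]]]' 15;  python3 -c "
from h import *
go(.418,-.316,.08,-1.5708)"
```

```text
time_s: 3.87
eef_pos: [0.5969, -0.3414, 0.2843]
orientation: [-3.142, -0.001, -1.349]
contact_force: [0.0, 1.0, 0.1]
grip_width: 0.324
t 3.87 q [-0.28, 0.58, 0.02, 0.0, -1.01, 0.51] pos [0.5969, -0.3414, 0.2843] ori [-3.142, -0.001, -1.349] w 0.324 F [0.0, 1.0, 0.1]
shift [-0.0642, 0.1689, 0.0403] turn [-0.0, -0.001, 0.222]
```

```bash
python3 - <<'E'
from h import *
cv2.imwrite('pics/w2.png',r.camera('wrist')[:,:,::-1]);cv2.imwrite('pics/s2.png',cv2.resize(r.camera('scene')[150:390,300:620,::-1],None,fx=2.4,fy=2.4))
E
```

```text
(no output)
```

View pics/w2.png

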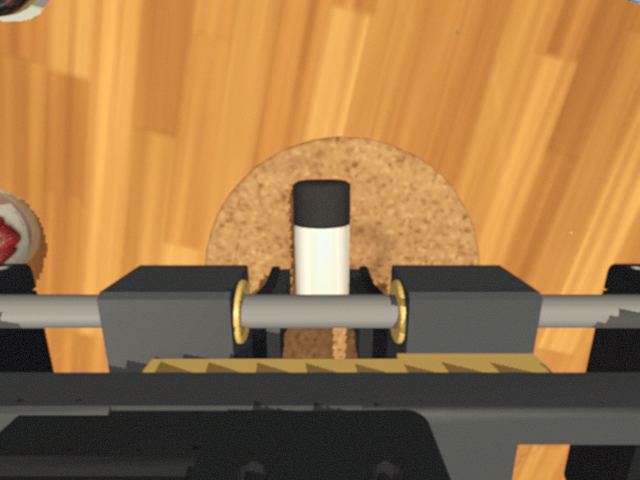

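View pics/s2.png

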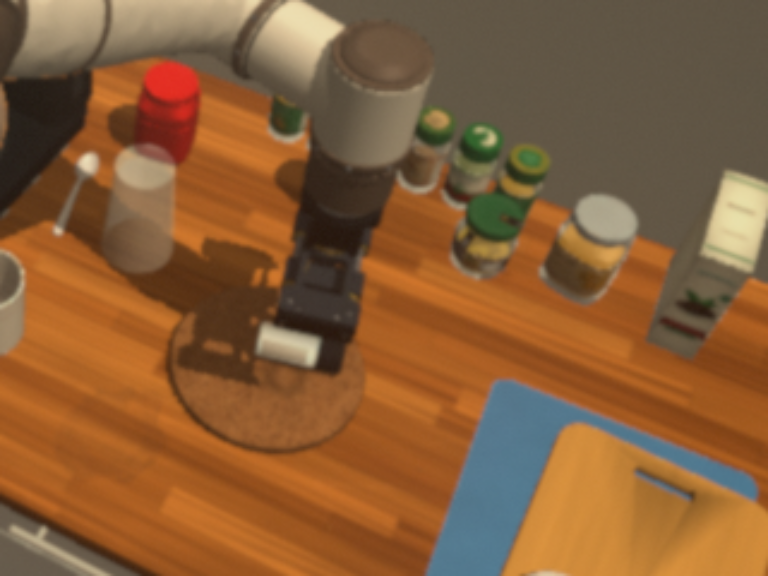

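```bash
python3 -m jog '[[0,[-0.01,0.03,0],[0,0,0.08]],[0,[-0.025,0.07,0],[0,0,0.16]],[0,[-0.04,0.11,0],[0,0,0.222]],[0,[-0.055,0.145,0.01],[0,0,0.222]],[0,[-0.064,0.169,0.03],[0,0,0.222]],[0,[-0.064,0.169,0.04],[0,0,0.222]],[0,[-0.064,0.169,0.04],[0,0,0.222]]]';  python3 -c "
from h import *
go(.418,-.316,.026,-1.5708)"
```

```text
time_s: 4.55
eef_pos: [0.4166, -0.3161, 0.2434]
orientation: [-3.14, -0.001, -1.572]
contact_force: [-0.4, -0.7, -0.8]
grip_width: 0.006
t 4.55 q [-0.34, 0.39, -0.45, 0.0, -0.73, 0.34] pos [0.4166, -0.3161, 0.2434] ori [-3.14, -0.001, -1.572] w 0.006 F [-0.4, -0.7, -0.8]
shift [-0.0002, -0.0013, 0.0534] turn [-0.001, -0.001, -0.001]
```

The jaws are shut at 0.006, so the jar has slipped out. I'll look for it.

```bash
python3 - <<'E'
from h import *
cv2.imwrite('pics/t3.png',cv2.resize(r.camera('top')[180:360,380:600,::-1],None,fx=3.5,fy=3.2));cv2.imwrite('pics/s3.png',cv2.resize(r.camera('scene')[200:400,300:560,::-1],None,fx=3,fy=3))
cv2.imwrite('pics/w3.png',r.camera('wrist')[:,:,::-1])
E
```

```text
(no output)
```

View pics/t3.png

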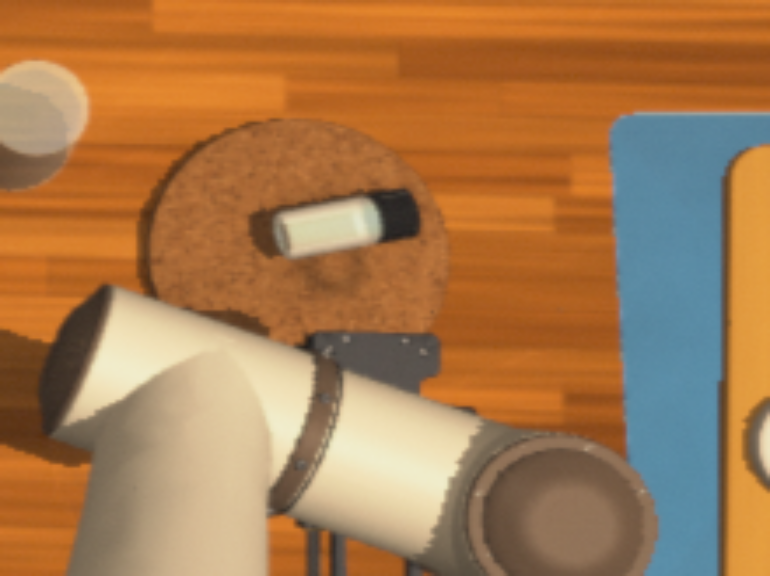

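View pics/s3.png

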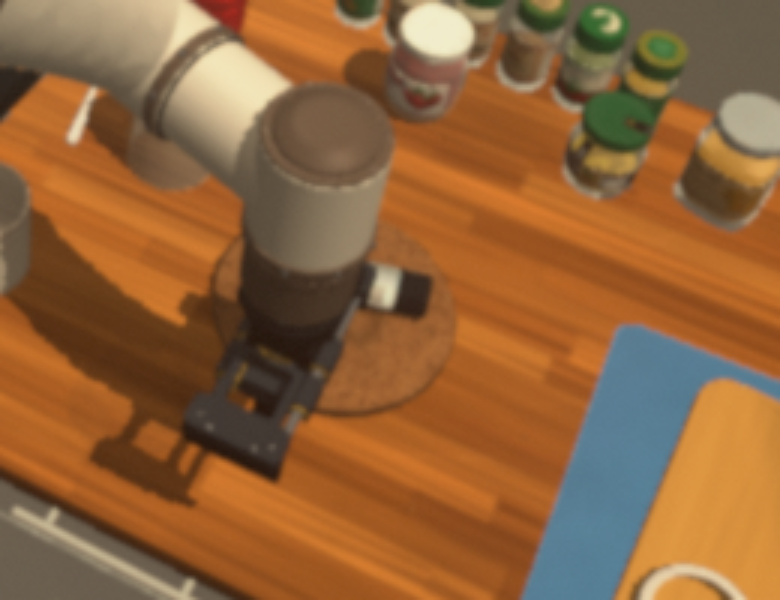

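View pics/w3.png

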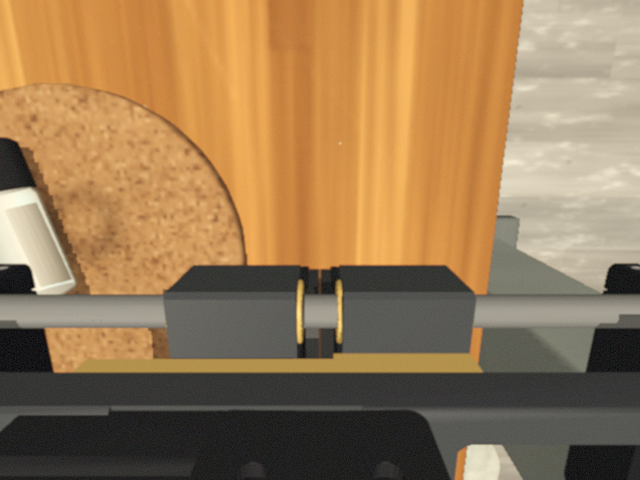

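The jar wasn't moved: the fingers close slowly and I lifted too soon. I'll go back and wait for the opening to settle.

```bash
python3 -c "
from h import *
go(.596,-.342,.12,-1.35)"; python3 -m jog '[[65,[0.0,0,-0.02],[0,0,0]],[65,[0.015,-0.045,-0.04],[0,0,-0.11]],[65,[0.02,-0.085,-0.04],[0,0,-0.22]],[65,[0.025,-0.125,-0.04],[0,0,-0.22]],[65,[0.026,-0.16,-0.04],[0,0,-0.22]],[65,[0.026,-0.18,-0.04],[0,0,-0.22]],[65,[0.026,-0.18,-0.04],[0,0,-0.22]],[65,[0.026,-0.18,-0.04],[0,0,-0.22]]]' 20;  python3 - <<'E'
from h import *
go(.596,-.342,.038,-1.35)
cv2.imwrite('pics/w4.png',r.camera('wrist')[:,:,::-1])
E
```

```text
t 4.7 q [-0.34, 0.39, -0.44, 0.0, -0.73, 0.34] pos [0.4203, -0.317, 0.246] ori [-3.134, -0.004, -1.569] w 0.004 F [0.2, 0.8, 1.0]
shift [0.0254, -0.1759, -0.0364] turn [-0.008, -0.005, -0.219]
time_s: 5.37
eef_pos: [0.6018, -0.3423, 0.287]
orientation: [-3.135, -0.006, -1.348]
contact_force: [-0.4, 0.1, 0.2]
grip_width: 0.53
t 5.37 q [-0.28, 0.59, 0.04, 0.0, -1.01, 0.51] pos [0.6018, -0.3423, 0.287] ori [-3.135, -0.006, -1.348] w 0.53 F [-0.4, 0.1, 0.2]
shift [-0.002, 0.0062, 0.0849] turn [-0.007, -0.006, 0.002]
```

View pics/w4.png

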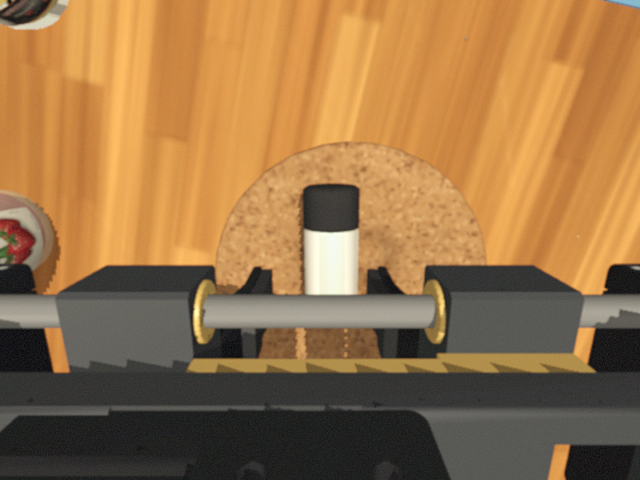

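```bash
python3 -m jog '[[70,[-0.002,0.006,0.01],[-0.007,-0.006,0]],[70,[-0.002,0.006,0.02],[-0.007,-0.006,0]],[70,[-0.002,0.006,0.045],[-0.007,-0.006,0]],[70,[-0.002,0.006,0.068],[-0.007,-0.006,0]],[70,[-0.002,0.006,0.08],[-0.007,-0.006,0]],[70,[-0.002,0.006,0.085],[-0.007,-0.006,0]],[70,[-0.002,0.006,0.085],[-0.007,-0.006,0]]]'; python3 -m jog '[[0,[0,0,0],[0,0,0]],[0,[0,0,0],[0,0,0]],[0,[0,0,0],[0,0,0]],[0,[0,0,0],[0,0,0]],[0,[0,0,0],[0,0,0]],[0,[0,0,0],[0,0,0]],[0,[0,0,0],[0,0,0]],[0,[0,0,0],[0,0,0]]]' 20;python3 -c "
from h import *
go(.596,-.342,.038,-1.35)"
```

```text
time_s: 6.0
eef_pos: [0.5941, -0.3421, 0.2006]
orientation: [3.138, 0.002, -1.349]
contact_force: [-0.5, 1.1, -0.1]
grip_width: 0.699
time_s: 6.67
eef_pos: [0.5945, -0.3422, 0.2016]
orientation: [3.14, 0.001, -1.349]
contact_force: [-1.0, 1.3, 4.6]
grip_width: 0.434
t 6.67 q [-0.29, 0.67, -0.05, 0.0, -0.85, 0.51] pos [0.5945, -0.3422, 0.2016] ori [3.14, 0.001, -1.349] w 0.434 F [-1.0, 1.3, 4.6]
shift [0.0001, -0.0015, -0.0004] turn [0.002, 0.001, 0.001]
```

Gripped (0.434 × 87 = 38 mm). Next I lift it and move it across.

```bash
python3 -m jog '[[0,[0,0,-0.01],[0,0,0]],[0,[0,0,-0.04],[0,0,0]],[0,[0,0,-0.06],[0,0,0]],[0,[0,0,-0.06],[0,0,0]]]' 20;python3 -c "
from h import *
go(.418,-.316,.08,-1.5708)"
```

```text
time_s: 7.0
eef_pos: [0.5959, -0.3429, 0.2672]
orientation: [-3.136, -0.005, -1.348]
contact_force: [0.8, -0.5, 0.1]
grip_width: 0.437
t 7.0 q [-0.29, 0.6, 0.0, 0.0, -0.97, 0.51] pos [0.5959, -0.3429, 0.2672] ori [-3.136, -0.005, -1.348] w 0.437 F [0.8, -0.5, 0.1]
shift [-0.0656, 0.1677, 0.022] turn [-0.006, -0.004, 0.223]
```

```bash
python3 -m jog '[[0,[-0.01,0.03,0],[-0.006,-0.004,0.08]],[0,[-0.025,0.065,0],[-0.006,-0.004,0.16]],[0,[-0.04,0.1,0],[-0.006,-0.004,0.223]],[0,[-0.055,0.135,0.0],[-0.006,-0.004,0.223]],[0,[-0.063,0.16,0.01],[-0.006,-0.004,0.223]],[0,[-0.066,0.168,0.02],[-0.006,-0.004,0.223]],[0,[-0.066,0.168,0.022],[-0.006,-0.004,0.223]],[0,[-0.066,0.168,0.022],[-0.006,-0.004,0.223]]]';python3 -c "
from h import *
go(.418,-.316,.025,-1.5708)"
```

```text
time_s: 7.67
eef_pos: [0.4174, -0.3158, 0.2437]
orientation: [3.14, -0.0, -1.571]
contact_force: [1.2, -0.6, -0.1]
grip_width: 0.434
t 7.67 q [-0.34, 0.39, -0.45, 0.0, -0.73, 0.34] pos [0.4174, -0.3158, 0.2437] ori [3.14, -0.0, -1.571] w 0.434 F [1.2, -0.6, -0.1]
shift [0.0002, -0.0006, 0.0547] turn [0.001, -0.0, -0.0]
```

```bash
python3 -m jog '[[0,[0,0,0.015],[0,0,0]],[0,[0,0,0.03],[0,0,0]],[0,[0,0,0.042],[0,0,0]],[0,[0,0,0.049],[0,0,0]],[0,[0,0,0.053],[0,0,0]],[0,[0,0,0.054],[0,0,0]],[0,[0,0,0.054],[0,0,0]]]';python3 - <<'E'
from h import *
go(.418,-.316,.025,-1.5708)
cv2.imwrite('pics/w5.png',r.camera('wrist')[:,:,::-1])
E
```

```text
time_s: 8.25
eef_pos: [0.418, -0.3159, 0.1898]
orientation: [3.141, -0.0, -1.571]
contact_force: [-0.9, -0.0, -0.0]
grip_width: 0.438
t 8.25 q [-0.34, 0.48, -0.49, 0.0, -0.6, 0.34] pos [0.418, -0.3159, 0.1898] ori [3.141, -0.0, -1.571] w 0.438 F [-0.9, -0.0, -0.0]
shift [0.0001, 0.0, 0.0008] turn [0.001, -0.0, 0.0]
```

View pics/w5.png

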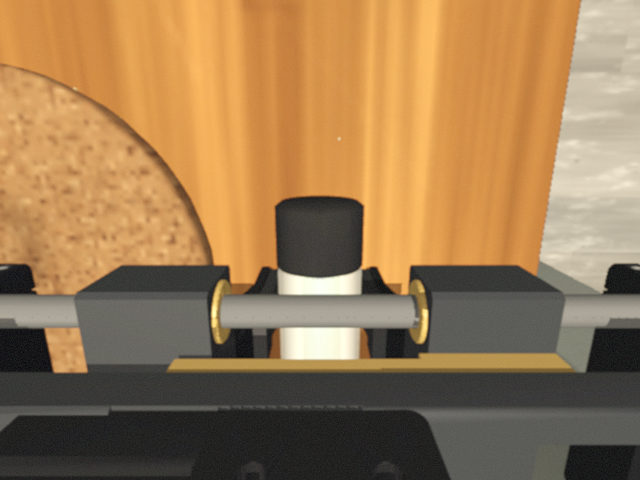

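```bash
python3 -m jog '[[0,[0,0,0.001],[0,0,0]],[0,[0,0,0.002],[0,0,0]],[0,[0,0,0.002],[0,0,0]],[58,[0,0,0.001],[0,0,0]],[58,[0,0,0.001],[0,0,0]],[58,[0,0,0.001],[0,0,0]],[58,[0,0,-0.01],[0,0,0]],[58,[0,0,-0.04],[0,0,0]],[58,[0,0,-0.08],[0,0,0]],[80,[0,0,-0.12],[0,0,0]]]';python3 - <<'E'
from h import *
go(.36,.0,.26,-1.5708)
cv2.imwrite('pics/w6.png',r.camera('wrist')[:,:,::-1])
E
```

```text
time_s: 9.13
eef_pos: [0.4176, -0.3157, 0.311]
orientation: [3.139, 0.0, -1.571]
contact_force: [1.5, 0.1, -0.3]
grip_width: 0.603
t 9.13 q [-0.34, 0.31, -0.37, 0.0, -0.9, 0.34] pos [0.4176, -0.3157, 0.311] ori [3.139, 0.0, -1.571] w 0.603 F [1.5, 0.1, -0.3]
shift [-0.3157, 0.0579, -0.1128] turn [0.003, 0.0, 0.0]
```

View pics/w6.png

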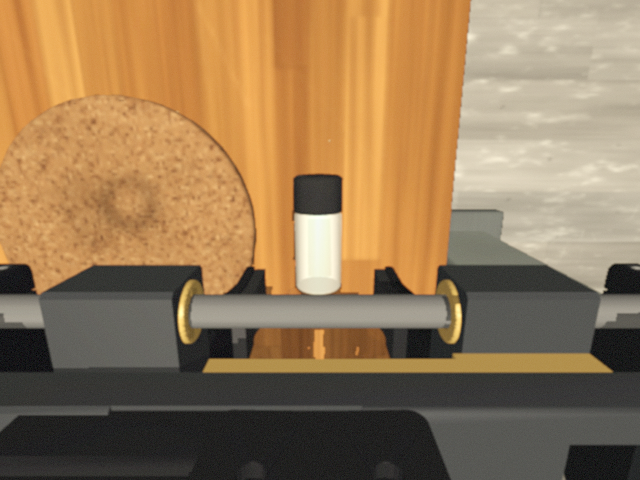

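```bash
python3 - <<'E'
from h import *
m=r.camera_model('wrist')
a=onz('wrist',318,178,.025,m);b=onz('wrist',318.5,284,.025,m);print(a,b,(a+b)/2,np.linalg.norm(a-b))
t=onz('wrist',122,95,.014,m);print(t, onz('wrist',256,225,.014,m))
E
```

```text
[ 0.42421759 -0.36297838  0.025     ] [ 0.42367397 -0.27589436  0.025     ] [ 0.42394578 -0.31943637  0.025     ] 0.08708571890477919
[ 0.57420427 -0.42434422  0.014     ] [ 0.47575728 -0.32330142  0.014     ]
```

```bash
python3 -m jog '[[100,[-0.02,0.003,-0.03],[0,0,0]],[100,[-0.06,0.005,-0.06],[0,0,0]],[100,[-0.1,0.008,-0.08],[0,0,0]],[100,[-0.14,0.01,-0.09],[0,0,0]],[100,[-0.18,0.012,-0.1],[0,0,0]],[100,[-0.22,0.015,-0.1],[0,0,0]],[100,[-0.26,0.018,-0.1],[0,0,0]],[100,[-0.30,0.018,-0.1],[0,0,0]],[100,[-0.34,0.018,-0.1],[0,0,0]],[100,[-0.38,0.018,-0.1],[0,0,0]]]' 30; python3 -m jog '[[100,[-0.04,0,0],[0,0,0]],[100,[-0.08,0,0],[0,0,0]],[100,[-0.12,0,0],[0,0,0]],[100,[-0.14,-0.01,0.03],[0,0,0]],[100,[-0.14,-0.03,0.06],[0,0,0]],[100,[-0.14,-0.03,0.1],[0,0,0]],[100,[-0.14,-0.03,0.1],[0,0,0]],[100,[-0.14,-0.03,0.1],[0,0,0]]]';python3 - <<'E'
from h import *
go(.453,.266,.055,-1.5708)
cv2.imwrite('pics/w7.png',r.camera('wrist')[:,:,::-1])
print(proj('wrist',(.453,.266,.084)))
E
```

```text
time_s: 10.02
eef_pos: [0.3987, 0.0615, 0.417]
orientation: [-3.127, -0.008, -1.568]
contact_force: [0.6, -0.4, -0.3]
grip_width: 1.0
time_s: 10.68
eef_pos: [0.4294, 0.2005, 0.315]
orientation: [-3.131, -0.012, -1.568]
contact_force: [-0.0, 1.2, 0.6]
grip_width: 1.0
t 10.68 q [0.79, 0.22, -0.49, 0.02, -0.86, -0.8] pos [0.4294, 0.2005, 0.315] ori [-3.131, -0.012, -1.568] w 1.0 F [-0.0, 1.2, 0.6]
shift [-0.0666, -0.0228, 0.0955] turn [-0.011, -0.012, 0.003]
[289.16014338 351.13530302]
```

View pics/w7.png

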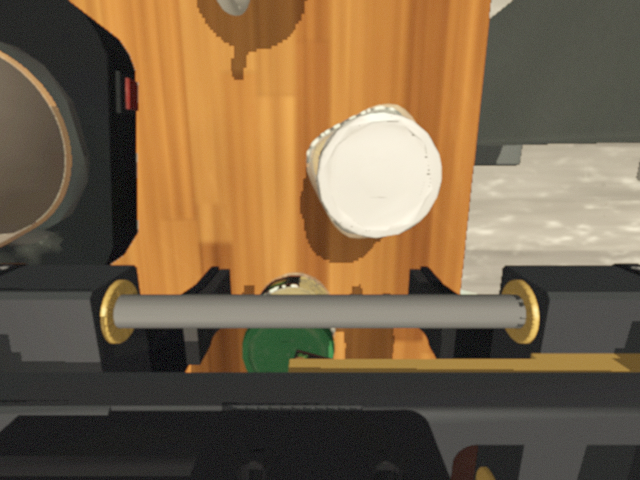

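```bash
python3 -m jog '[[100,[-0.03,-0.01,0.0],[-0.01,-0.01,0]],[100,[-0.06,-0.02,0.0],[-0.01,-0.012,0.003]],[100,[-0.067,-0.023,0.0],[-0.01,-0.012,0.003]],[100,[-0.067,-0.023,0.02],[-0.01,-0.012,0.003]],[100,[-0.067,-0.023,0.045],[-0.01,-0.012,0.003]],[100,[-0.067,-0.023,0.07],[-0.01,-0.012,0.003]],[100,[-0.067,-0.023,0.088],[-0.01,-0.012,0.003]],[100,[-0.067,-0.023,0.095],[-0.01,-0.012,0.003]],[100,[-0.067,-0.023,0.095],[-0.01,-0.012,0.003]]]'; python3 -c "
from h import *
go(.453,.266,.055,-1.5708)"
```

```text
time_s: 11.48
eef_pos: [0.4543, 0.2671, 0.2225]
orientation: [-3.136, 0.003, -1.57]
contact_force: [-0.6, -0.4, 0.9]
grip_width: 1.001
t 11.48 q [0.84, 0.43, -0.46, 0.0, -0.68, -0.84] pos [0.4543, 0.2671, 0.2225] ori [-3.136, 0.003, -1.57] w 1.001 F [-0.6, -0.4, 0.9]
shift [0.0011, 0.0013, 0.0035] turn [-0.005, 0.003, 0.001]
```

```bash
python3 -m jog '[[100,[0.001,0.001,0.003],[-0.005,0.003,0]],[0,[0.001,0.001,0.003],[-0.005,0.003,0]],[0,[0.001,0.001,0.003],[-0.005,0.003,0]],[0,[0.001,0.001,0.003],[-0.005,0.003,0]],[0,[0.001,0.001,0.003],[-0.005,0.003,0]],[0,[0.001,0.001,0.003],[-0.005,0.003,0]],[0,[0.001,0.001,0.003],[-0.005,0.003,0]],[0,[0.001,0.001,0.003],[-0.005,0.003,0]],[0,[0.001,0.001,0.003],[-0.005,0.003,0]]]' 30; python3 -c "
from h import *
go(.453,.266,.055,-1.5708)"
```

```text
time_s: 12.23
eef_pos: [0.4534, 0.2663, 0.2202]
orientation: [-3.141, 0.001, -1.57]
contact_force: [-1.2, -0.0, 5.8]
grip_width: 0.737
t 12.23 q [0.84, 0.43, -0.46, -0.0, -0.68, -0.84] pos [0.4534, 0.2663, 0.2202] ori [-3.141, 0.001, -1.57] w 0.737 F [-1.2, -0.0, 5.8]
shift [0.0003, 0.0004, 0.0012] turn [-0.001, 0.001, 0.001]
```

```bash
python3 -m jog '[[0,[0,0,-0.02],[0,0,0]],[0,[0,0,-0.05],[0,0,0]],[0,[0,0.005,-0.085],[0,0,0]],[0,[0.01,0.02,-0.12],[0,0,0]],[0,[0.03,0.04,-0.15],[0,0,0]],[0,[0.06,0.052,-0.17],[0,0,0]],[0,[0.1,0.054,-0.17],[0,0,0]],[0,[0.14,0.054,-0.17],[0,0,0]],[0,[0.18,0.054,-0.17],[0,0,0]],[0,[0.22,0.054,-0.17],[0,0,0]]]'; python3 -c "
from h import *
go(.573,-.316,.12,-1.5708)"
```

```text
time_s: 13.07
eef_pos: [0.3982, 0.0443, 0.3894]
orientation: [3.141, 0.001, -1.569]
contact_force: [0.5, -0.8, -2.0]
grip_width: 0.741
t 13.07 q [0.52, 0.0, -0.52, -0.0, -1.04, -0.52] pos [0.3982, 0.0443, 0.3894] ori [3.141, 0.001, -1.569] w 0.741 F [0.5, -0.8, -2.0]
shift [0.3608, -0.1742, 0.1049] turn [0.0, 0.001, 0.002]
```

```bash
python3 -m jog '[[0,[0.035,-0.01,0],[0,0,0]],[0,[0.07,-0.025,0],[0,0,0]],[0,[0.105,-0.042,0],[0,0,0]],[0,[0.14,-0.06,0],[0,0,0]],[0,[0.175,-0.075,0],[0,0,0]],[0,[0.21,-0.09,0],[0,0,0]],[0,[0.245,-0.11,0.0],[0,0,0]],[0,[0.28,-0.13,0],[0,0,0]],[0,[0.315,-0.15,0.0],[0,0,0]],[0,[0.345,-0.165,0.01],[0,0,0]]]'; python3 -c "
from h import *
go(.573,-.316,.09,-1.5708)"
```

```text
time_s: 13.9
eef_pos: [0.5651, -0.3031, 0.3791]
orientation: [-3.14, -0.0, -1.57]
contact_force: [2.0, 0.6, -1.8]
grip_width: 0.739
t 13.9 q [-0.24, 0.43, 0.01, -0.0, -1.15, 0.24] pos [0.5651, -0.3031, 0.3791] ori [-3.14, -0.0, -1.57] w 0.739 F [2.0, 0.6, -1.8]
shift [0.0129, -0.0077, 0.1251] turn [-0.002, -0.0, 0.001]
```

```bash
python3 -m jog '[[0,[0.01,-0.006,0.01],[0,0,0]],[0,[0.013,-0.008,0.035],[0,0,0]],[0,[0.013,-0.008,0.065],[0,0,0]],[0,[0.013,-0.008,0.09],[0,0,0]],[0,[0.013,-0.008,0.11],[0,0,0]],[0,[0.013,-0.008,0.12],[0,0,0]],[0,[0.013,-0.008,0.122],[0,0,0]],[0,[0.013,-0.008,0.122],[0,0,0]]]'; python3 - <<'E'
from h import *
go(.573,-.316,.071,-1.5708)
cv2.imwrite('pics/w8.png',r.camera('wrist')[:,:,::-1])
m=r.camera_model('wrist'); print(proj('wrist',(.573,-.316,.014),m))
E
```

```text
time_s: 14.57
eef_pos: [0.5733, -0.3161, 0.2562]
orientation: [3.142, 0.0, -1.569]
contact_force: [0.1, -0.0, -3.5]
grip_width: 0.739
t 14.57 q [-0.26, 0.56, -0.1, -0.0, -0.91, 0.26] pos [0.5733, -0.3161, 0.2562] ori [3.142, 0.0, -1.569] w 0.739 F [0.1, -0.0, -3.5]
shift [-0.0001, 0.0003, 0.0212] turn [0.0, 0.0, 0.001]
[320.48452357 252.17097449]
```

View pics/w8.png

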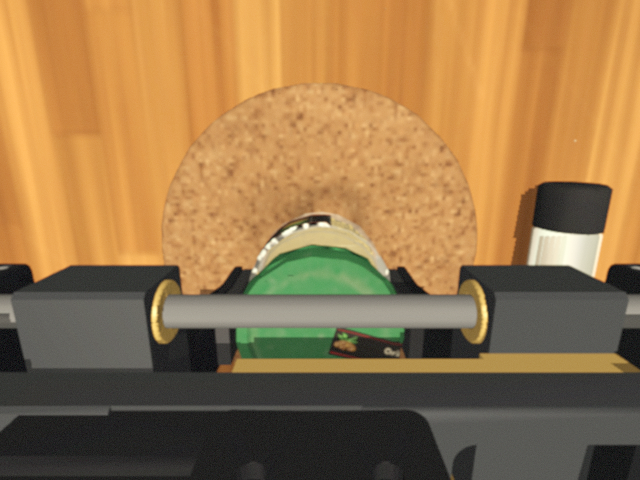

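```bash
python3 -m jog '[[0,[0,0,0.008],[0,0,0]],[0,[0,0,0.015],[0,0,0]],[0,[0,0,0.019],[0,0,0]],[0,[0,0,0.021],[0,0,0]],[0,[0,0,0.0215],[0,0,0]],[0,[0,0,0.0215],[0,0,0]],[0,[0,0,0.0215],[0,0,0]]]'; python3 -c "
from h import *
go(.573,-.316,.071,-1.5708)"
```

```text
time_s: 15.2
eef_pos: [0.5739, -0.3162, 0.2365]
orientation: [-3.138, -0.001, -1.569]
contact_force: [-0.9, 0.1, -4.0]
grip_width: 0.742
t 15.2 q [-0.26, 0.58, -0.11, 0.0, -0.87, 0.26] pos [0.5739, -0.3162, 0.2365] ori [-3.138, -0.001, -1.569] w 0.742 F [-0.9, 0.1, -4.0]
shift [-0.0002, 0.001, 0.0015] turn [-0.003, -0.001, 0.002]
```

```bash
python3 -m jog '[[0,[0,0,0.002],[0,0,0]],[0,[0,0,0.003],[0,0,0]],[0,[0,0,0.003],[0,0,0]]]'; python3 -m jog '[[100,[0,0,0],[0,0,0]],[100,[0,0,0],[0,0,0]],[100,[0,0,0],[0,0,0]],[100,[0,0,0],[0,0,0]],[100,[0,0,-0.01],[0,0,0]],[100,[0,0,-0.03],[0,0,0]],[100,[0,0,-0.06],[0,0,0]],[100,[0,0,-0.1],[0,0,0]],[100,[0,0,-0.14],[0,0,0]],[100,[0,0,-0.16],[0,0,0]]]'; python3 - <<'E'
from h import *
go(.449,.372,.2,-1.5708)
cv2.imwrite('pics/w9.png',r.camera('wrist')[:,:,::-1])
E
```

```text
time_s: 15.45
eef_pos: [0.5742, -0.3164, 0.2343]
orientation: [-3.137, -0.002, -1.569]
contact_force: [0.1, -0.7, -0.1]
grip_width: 0.74
time_s: 16.28
eef_pos: [0.5738, -0.3164, 0.4016]
orientation: [-3.129, -0.007, -1.568]
contact_force: [1.0, -1.1, 0.9]
grip_width: 0.999
t 16.28 q [-0.26, 0.44, 0.08, 0.0, -1.2, 0.26] pos [0.5738, -0.3164, 0.4016] ori [-3.129, -0.007, -1.568] w 0.999 F [1.0, -1.1, 0.9]
shift [-0.689, 0.1232, 0.0315] turn [-0.013, -0.006, 0.003]
```

View pics/w9.png

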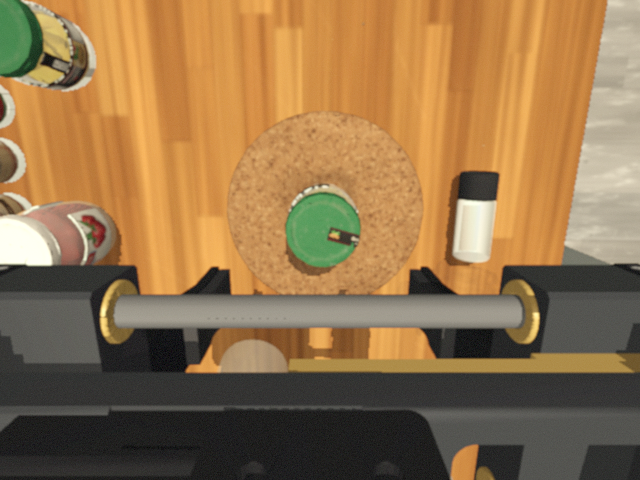

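```bash
python3 -m jog '[[100,[-0.02,0.01,-0.005],[0,0,-0.06]],[100,[-0.055,0.026,-0.01],[0,0,-0.16]],[100,[-0.09,0.043,-0.01],[0,0,-0.28]],[100,[-0.125,0.06,-0.01],[0,0,-0.4]],[100,[-0.16,0.077,-0.01],[0,0,-0.52]],[100,[-0.195,0.094,-0.01],[0,0,-0.64]],[100,[-0.23,0.11,-0.01],[0,0,-0.76]],[100,[-0.265,0.128,-0.01],[0,0,-0.88]],[100,[-0.30,0.145,-0.01],[0,0,-1.0]],[100,[-0.335,0.16,-0.01],[0,0,-1.12]]]' 30; python3 -c "
from h import *
go(.40,.2,.24,0);go(.449,.372,.15,0)"
```

```text
time_s: 17.17
eef_pos: [0.4113, 0.0189, 0.4094]
orientation: [-3.141, -0.021, -0.442]
contact_force: [0.9, 1.3, -0.0]
grip_width: 0.998
t 17.17 q [0.45, 0.0, -0.48, 0.02, -1.08, 0.67] pos [0.4113, 0.0189, 0.4094] ori [-3.141, -0.021, -0.442] w 0.998 F [0.9, 1.3, -0.0]
shift [-0.0878, -0.1589, 0.0037] turn [0.004, -0.021, -0.442]
t 17.17 q [0.45, 0.0, -0.48, 0.02, -1.08, 0.67] pos [0.4113, 0.0189, 0.4094] ori [-3.141, -0.021, -0.442] w 0.998 F [0.9, 1.3, -0.0]
shift [-0.119, -0.3353, 0.0932] turn [0.004, -0.021, -0.442]
```

```bash
python3 -m jog '[[100,[-0.018,-0.035,0],[0,-0.005,-0.12]],[100,[-0.037,-0.07,0],[0,-0.01,-0.24]],[100,[-0.055,-0.1,0],[0,-0.015,-0.36]],[100,[-0.073,-0.13,0],[0.004,-0.021,-0.442]],[100,[-0.088,-0.165,0.0],[0.004,-0.021,-0.442]],[100,[-0.097,-0.2,0],[0.004,-0.021,-0.442]],[100,[-0.105,-0.24,0],[0.004,-0.021,-0.442]],[100,[-0.11,-0.275,0.01],[0.004,-0.021,-0.442]],[100,[-0.115,-0.31,0.03],[0.004,-0.021,-0.442]],[100,[-0.119,-0.335,0.06],[0.004,-0.021,-0.442]]]';python3 -m jog '[[100,[0,0,0.02],[0,0,0]],[100,[0,0,0.02],[0,0,0]],[100,[0,0,0.02],[0,0,0]]]'; python3 - <<'E'
from h import *
go(.449,.372,.065,0)
cv2.imwrite('pics/w10.png',r.camera('wrist')[:,:,::-1])
m=r.camera_model('wrist'); print(proj('wrist',(.449,.372,.106),m))
E
```

```text
time_s: 18.0
eef_pos: [0.4492, 0.3754, 0.3496]
orientation: [-3.135, -0.006, 0.002]
contact_force: [0.2, 0.0, -0.2]
grip_width: 0.999
time_s: 18.25
eef_pos: [0.4492, 0.3754, 0.329]
orientation: [-3.138, -0.005, 0.003]
contact_force: [0.7, -1.0, 0.2]
grip_width: 1.001
t 18.25 q [0.97, 0.38, -0.2, 0.0, -0.98, 0.6] pos [0.4492, 0.3754, 0.329] ori [-3.138, -0.005, 0.003] w 1.001 F [0.7, -1.0, 0.2]
shift [-0.0006, 0.0038, 0.1] turn [-0.004, -0.005, 0.003]
[326.27892552 262.11965409]
```

View pics/w10.png

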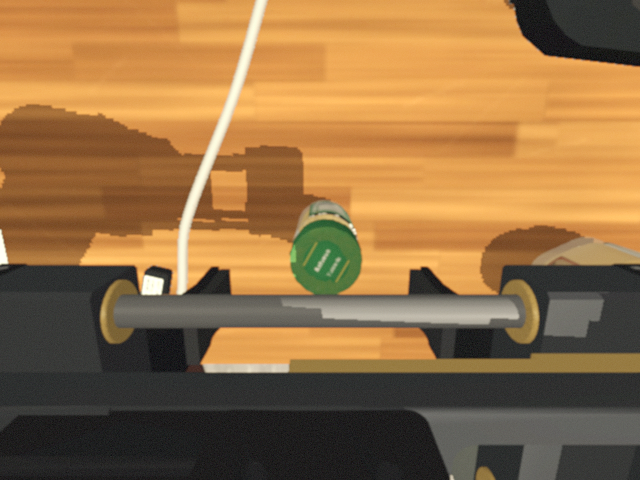

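```bash
python3 -m jog '[[100,[0.001,0.004,0.015],[-0.004,-0.005,0]],[100,[0.001,0.004,0.045],[-0.004,-0.005,0]],[80,[0.001,0.004,0.075],[-0.004,-0.005,0]],[80,[0.001,0.004,0.092],[-0.004,-0.005,0]],[80,[0.001,0.004,0.1],[-0.004,-0.005,0]],[0,[0.001,0.004,0.1],[-0.004,-0.005,0]],[0,[0.001,0.004,0.1],[-0.004,-0.005,0]],[0,[0.001,0.004,0.1],[-0.004,-0.005,0]],[0,[0.001,0.004,0.1],[-0.004,-0.005,0]],[0,[0.001,0.004,0.1],[-0.004,-0.005,0]]]' 25;python3 -m jog '[[0,[0,0,0],[0,0,0]],[0,[0,0,0],[0,0,0]],[0,[0,0,0],[0,0,0]],[0,[0,0,0],[0,0,0]]]'; python3 -c "
from h import *
go(.449,.372,.065,0)"
```

```text
time_s: 19.13
eef_pos: [0.4513, 0.3721, 0.2322]
orientation: [-3.137, -0.003, 0.003]
contact_force: [1.0, -0.5, 4.5]
grip_width: 0.517
time_s: 19.47
eef_pos: [0.4513, 0.3721, 0.2322]
orientation: [-3.137, -0.003, 0.003]
contact_force: [0.2, 0.6, 0.4]
grip_width: 0.525
t 19.47 q [0.97, 0.49, -0.3, 0.0, -0.77, 0.61] pos [0.4513, 0.3721, 0.2322] ori [-3.137, -0.003, 0.003] w 0.525 F [0.2, 0.6, 0.4]
shift [-0.0023, 0.0001, 0.0032] turn [-0.004, -0.003, 0.003]
```

```bash
python3 -m jog '[[0,[0,0,-0.02],[0,0,0]],[0,[0,0,-0.05],[0,0,0]],[0,[-0.005,0.01,-0.085],[0,0,0]],[0,[-0.015,0.03,-0.115],[0,0,0]],[0,[-0.025,0.06,-0.14],[0,0,0]],[0,[-0.035,0.095,-0.15],[0,0,0]],[0,[-0.045,0.13,-0.15],[0,0,0]],[0,[-0.05,0.17,-0.15],[0,0,0]],[0,[-0.05,0.21,-0.15],[0,0,0]],[0,[-0.05,0.25,-0.15],[0,0,0]]]'; python3 -c "
from h import *
go(.522,-.170,.22,0)"
```

```text
time_s: 20.3
eef_pos: [0.4004, 0.1196, 0.3811]
orientation: [-3.137, -0.004, 0.004]
contact_force: [0.9, 0.2, -1.1]
grip_width: 0.516
t 20.3 q [0.68, 0.04, -0.5, -0.0, -1.02, 0.89] pos [0.4004, 0.1196, 0.3811] ori [-3.137, -0.004, 0.004] w 0.516 F [0.9, 0.2, -1.1]
shift [0.1204, 0.2901, -0.0038] turn [-0.005, -0.004, 0.004]
```

```bash
python3 -m jog '[[0,[0.0,0.035,0],[-0.005,-0.004,0.004]],[0,[0.005,0.075,0],[-0.005,-0.004,0.004]],[0,[0.015,0.11,0],[-0.005,-0.004,0.004]],[0,[0.03,0.145,0],[-0.005,-0.004,0.004]],[0,[0.05,0.18,0],[-0.005,-0.004,0.004]],[0,[0.07,0.21,0],[-0.005,-0.004,0.004]],[0,[0.09,0.24,0],[-0.005,-0.004,0.004]],[0,[0.108,0.268,0],[-0.005,-0.004,0.004]],[0,[0.12,0.287,0.01],[-0.005,-0.004,0.004]],[0,[0.122,0.291,0.03],[-0.005,-0.004,0.004]]]'; python3 -c "
from h import *
go(.523,-.170,.07,0)"
```

```text
time_s: 21.13
eef_pos: [0.5262, -0.1737, 0.3514]
orientation: [3.139, -0.006, -0.002]
contact_force: [-0.2, -0.0, -1.6]
grip_width: 0.516
t 21.13 q [-0.03, 0.31, -0.25, 0.0, -1.01, 1.59] pos [0.5262, -0.1737, 0.3514] ori [3.139, -0.006, -0.002] w 0.516 F [-0.2, -0.0, -1.6]
shift [-0.0038, -0.0039, 0.1174] turn [0.002, -0.006, -0.002]
```

```bash
python3 -m jog '[[0,[-0.004,-0.004,0.01],[0.002,-0.006,0]],[0,[-0.004,-0.004,0.035],[0.002,-0.006,0]],[0,[-0.004,-0.004,0.06],[0.002,-0.006,0]],[0,[-0.004,-0.004,0.085],[0.002,-0.006,0]],[0,[-0.004,-0.004,0.1],[0.002,-0.006,0]],[0,[-0.004,-0.004,0.11],[0.002,-0.006,0]],[0,[-0.004,-0.004,0.115],[0.002,-0.006,0]],[0,[-0.004,-0.004,0.117],[0.002,-0.006,0]],[0,[-0.004,-0.004,0.118],[0.002,-0.006,0]],[0,[-0.004,-0.004,0.118],[0.002,-0.006,0]]]'; python3 - <<'E'
from h import *
go(.523,-.170,.068,0)
cv2.imwrite('pics/s11.png',r.camera('scene')[:,:,::-1])
E
```

```text
time_s: 21.97
eef_pos: [0.5232, -0.1698, 0.2343]
orientation: [3.141, -0.001, -0.002]
contact_force: [0.2, 0.8, -1.6]
grip_width: 0.52
t 21.97 q [-0.02, 0.44, -0.39, 0.0, -0.74, 1.59] pos [0.5232, -0.1698, 0.2343] ori [3.141, -0.001, -0.002] w 0.52 F [0.2, 0.8, -1.6]
shift [-0.0002, 0.0002, 0.0023] turn [0.0, -0.001, -0.002]
```

View pics/s11.png

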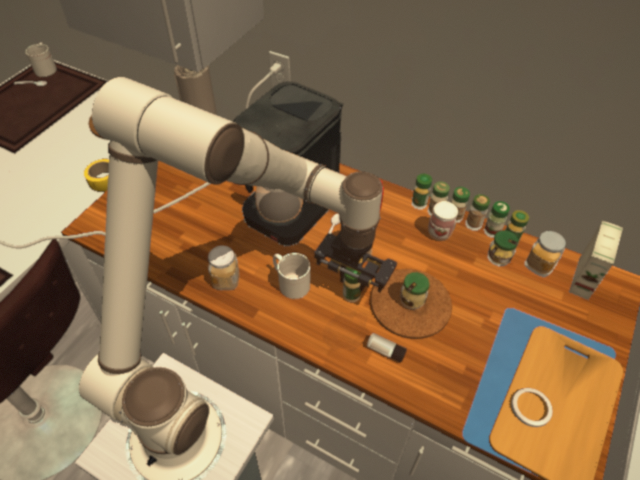

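```bash
python3 -m jog '[[0,[0,0,0.001],[0,0,0]],[0,[0,0,0.0025],[0,0,0]],[0,[0,0,0.0025],[0,0,0]],[85,[0,0,0.002],[0,0,0]],[85,[0,0,0.002],[0,0,0]],[85,[0,0,0.002],[0,0,0]],[85,[0,0,0.002],[0,0,0]],[85,[0,0,-0.01],[0,0,0]],[85,[0,0,-0.04],[0,0,0]],[85,[0,0,-0.08],[0,0,0]]]';python3 -m jog '[[100,[0,0,-0.04],[0,0,0]],[100,[0,-0.02,-0.07],[0,0,0]],[100,[-0.02,-0.05,-0.09],[0,0,0]],[100,[-0.04,-0.08,-0.1],[0,0,0]],[100,[-0.06,-0.11,-0.1],[0,0,0]],[100,[-0.08,-0.145,-0.1],[0,0,0]],[100,[-0.1,-0.18,-0.1],[0,0,0]],[100,[-0.115,-0.215,-0.1],[0,0,0]],[100,[-0.12,-0.25,-0.1],[0,0,0]],[100,[-0.124,-0.28,-0.1],[0,0,0]]]'; python3 - <<'E'
from h import *
go(.399,.146,.16,0)
E
```

```text
time_s: 22.85
eef_pos: [0.5221, -0.1697, 0.3124]
orientation: [-3.141, 0.006, -0.003]
contact_force: [0.7, 0.1, -0.1]
grip_width: 0.837
time_s: 23.68
eef_pos: [0.3981, 0.1119, 0.414]
orientation: [-3.14, 0.005, -0.002]
contact_force: [0.0, 0.3, 0.2]
grip_width: 0.997
t 23.68 q [0.67, 0.01, -0.45, -0.0, -1.12, 0.9] pos [0.3981, 0.1119, 0.414] ori [-3.14, 0.005, -0.002] w 0.997 F [0.0, 0.3, 0.2]
shift [0.0013, -0.0339, 0.09] turn [-0.002, 0.005, -0.002]
```

```bash
python3 -m jog '[[100,[0,-0.015,0.015],[0,0.005,0]],[100,[0.001,-0.032,0.04],[0,0.005,0]],[100,[0.001,-0.034,0.07],[0,0.005,0]],[100,[0.001,-0.034,0.085],[0,0.005,0]],[100,[0.001,-0.034,0.09],[0,0.005,0]],[100,[0.001,-0.034,0.09],[0,0.005,0]]]'; python3 - <<'E'
from h import *
go(.399,.146,.075,0)
cv2.imwrite('pics/w12.png',r.camera('wrist')[:,:,::-1])
m=r.camera_model('wrist'); print(proj('wrist',(.399,.146,.11),m))
cv2.imwrite('pics/t12.png',r.camera('top')[:,:,::-1])
E
```

```text
time_s: 24.18
eef_pos: [0.3985, 0.146, 0.3231]
orientation: [3.141, 0.002, -0.001]
contact_force: [-0.2, 0.1, 0.7]
grip_width: 0.997
t 24.18 q [0.74, 0.13, -0.58, -0.0, -0.87, 0.83] pos [0.3985, 0.146, 0.3231] ori [3.141, 0.002, -0.001] w 0.997 F [-0.2, 0.1, 0.7]
shift [0.0007, -0.0, 0.0841] turn [0.0, 0.002, -0.001]
[319.20822128 264.69059004]
```

View pics/w12.png

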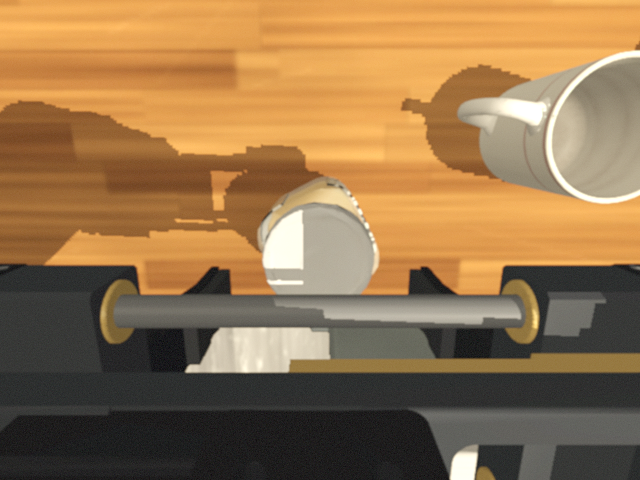

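View pics/t12.png

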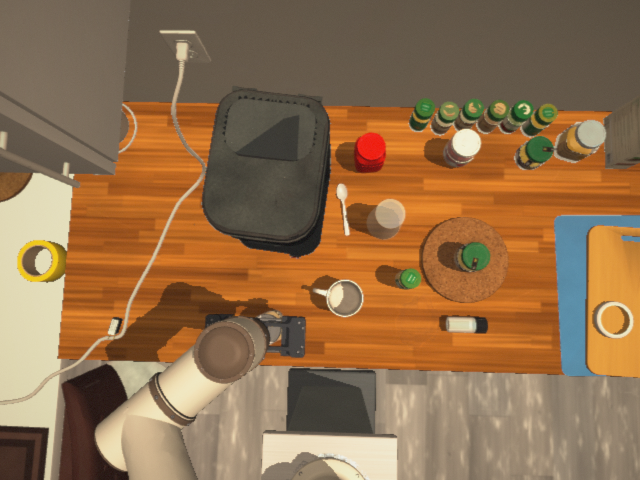

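```bash
python3 -m jog '[[100,[0.002,0,0.015],[0,0.002,0]],[100,[0.002,0,0.04],[0,0.002,0]],[100,[0.002,0,0.065],[0,0.002,0]],[100,[0.002,0,0.08],[0,0.002,0]],[100,[0.002,0,0.084],[0,0.002,0]],[100,[0.002,0,0.084],[0,0.002,0]]]' 40; python3 -m jog '[[0,[0,0,0],[0,0,0]],[0,[0,0,0],[0,0,0]],[0,[0,0,0],[0,0,0]],[0,[0,0,0],[0,0,0]],[0,[0,0,0],[0,0,0]],[0,[0,0,0],[0,0,0]],[0,[0,0,0],[0,0,0]]]' 40; python3 - <<'E'
from h import *
go(.399,.146,.075,0)
E
```

```text
time_s: 24.78
eef_pos: [0.4017, 0.1465, 0.2413]
orientation: [-3.139, -0.004, -0.002]
contact_force: [-1.1, -0.0, -0.2]
grip_width: 0.999
time_s: 25.37
eef_pos: [0.4022, 0.1466, 0.2427]
orientation: [-3.138, -0.006, -0.001]
contact_force: [0.2, -2.1, 7.4]
grip_width: 0.891
t 25.37 q [0.73, 0.26, -0.68, 0.0, -0.63, 0.83] pos [0.4022, 0.1466, 0.2427] ori [-3.138, -0.006, -0.001] w 0.891 F [0.2, -2.1, 7.4]
shift [-0.0032, 0.0007, 0.0037] turn [-0.003, -0.006, -0.001]
```

```bash
python3 -m jog '[[0,[0,0,0],[0,0,0]],[0,[0,0,0],[0,0,0]],[0,[0,0,0],[0,0,0]]]' 40; python3 - <<'E'
from h import *
go(.399,.146,.075,0)
cv2.imwrite('pics/w13.png',r.camera('wrist')[:,:,::-1])
cv2.imwrite('pics/s13.png',cv2.resize(r.camera('scene')[180:330,150:350,::-1],None,fx=3.8,fy=3.8,interpolation=cv2.INTER_CUBIC))
E
```

```text
time_s: 25.62
eef_pos: [0.402, 0.1466, 0.2428]
orientation: [-3.138, -0.006, -0.001]
contact_force: [-1.9, -0.7, -0.0]
grip_width: 0.891
t 25.62 q [0.73, 0.26, -0.68, 0.0, -0.63, 0.83] pos [0.402, 0.1466, 0.2428] ori [-3.138, -0.006, -0.001] w 0.891 F [-1.9, -0.7, -0.0]
shift [-0.003, 0.0007, 0.0038] turn [-0.004, -0.006, -0.001]
```

View pics/w13.png

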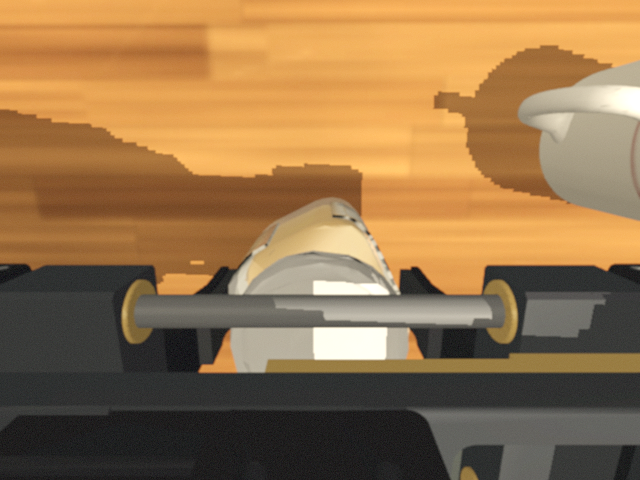

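View pics/s13.png

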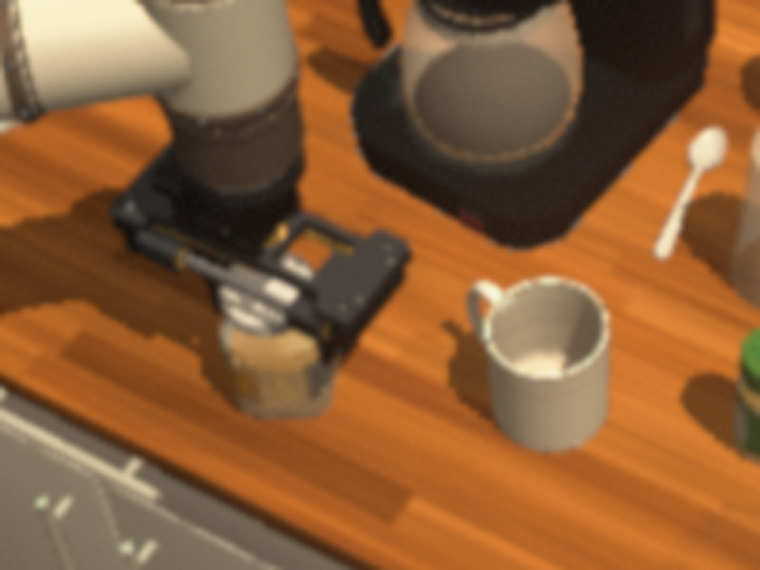

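```bash
python3 - <<'E'
import cv2
a=cv2.imread('pics/w12.png')[160:320,220:420]; cv2.imwrite('pics/z1.png',cv2.resize(a,None,fx=3.8,fy=3.6,interpolation=cv2.INTER_CUBIC))
a=cv2.imread('pics/w7.png')[80:260,280:480]; cv2.imwrite('pics/z3.png',cv2.resize(a,None,fx=3.2,fy=3.2,interpolation=cv2.INTER_CUBIC))
a=cv2.imread('pics/w13.png')[180:380,180:460]; cv2.imwrite('pics/z2.png',cv2.resize(a,None,fx=2.8,fy=2.8,interpolation=cv2.INTER_CUBIC))
E
```

```text
(no output)
```

View pics/z1.png

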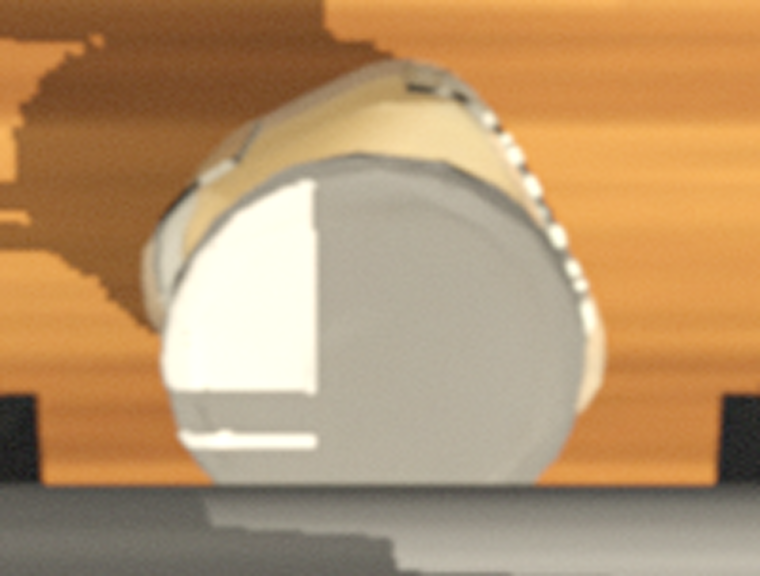

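View pics/z2.png

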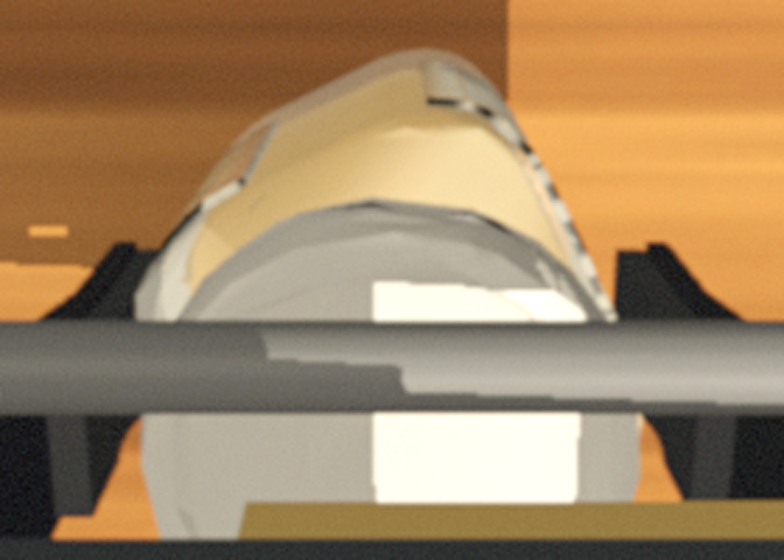

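View pics/z3.png

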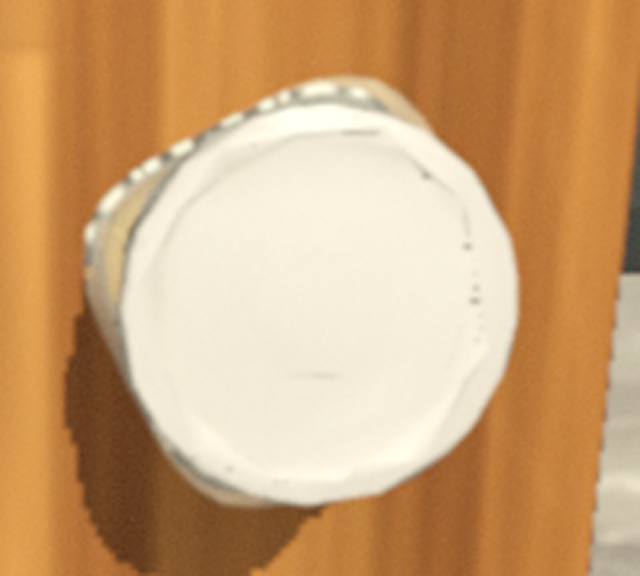

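The honey jar is square in section with rounded corners, turned about 33°, so I gripped it near its corners (77 mm). I'll open, rise, turn and grip across the flats.

```bash
python3 -m jog '[[100,[0,0,0],[0,0,0]],[100,[0,0,0],[0,0,0]],[100,[0,0,0],[0,0,0]],[100,[0,0,-0.02],[0,0,0]],[100,[0,0,-0.05],[0,0,0]],[100,[0,0,-0.08],[0,0,0]],[100,[0,0,-0.1],[0,0,-0.06]],[100,[0,0,-0.1],[0,0,-0.12]],[100,[0,0,-0.1],[0,0,-0.12]]]'; python3 -m jog '[[100,[0,0,0],[0,0,-0.12]],[100,[0,0,0],[0,0,-0.24]],[100,[0,0,0],[0,0,-0.36]],[100,[0,0,0],[0,0,-0.45]],[100,[0,0,0],[0,0,-0.45]],[100,[0,0,0],[0,0,-0.45]]]'; python3 - <<'E'
from h import *
go(.400,.146,.075,0.57)
w=r.camera('wrist')[:,:,::-1]; m=r.camera_model('wrist'); print(proj('wrist',(.399,.146,.11),m))
cv2.imwrite('pics/w14.png',cv2.resize(w[160:330,200:440],None,fx=3.3,fy=3.3,interpolation=cv2.INTER_CUBIC))
E
```

```text
time_s: 26.47
eef_pos: [0.4016, 0.1465, 0.3443]
orientation: [-3.136, -0.01, 0.12]
contact_force: [-0.1, 0.4, -0.6]
grip_width: 1.001
time_s: 26.97
eef_pos: [0.4015, 0.1464, 0.3436]
orientation: [-3.141, -0.009, 0.567]
contact_force: [-0.4, -0.4, -0.3]
grip_width: 0.999
t 26.97 q [0.73, 0.1, -0.54, 0.0, -0.91, 1.4] pos [0.4015, 0.1464, 0.3436] ori [-3.141, -0.009, 0.567] w 0.999 F [-0.4, -0.4, -0.3]
shift [-0.0025, -0.0005, 0.1046] turn [-0.0, -0.009, -0.003]
[317.66847226 261.32680276]
```

View pics/w14.png

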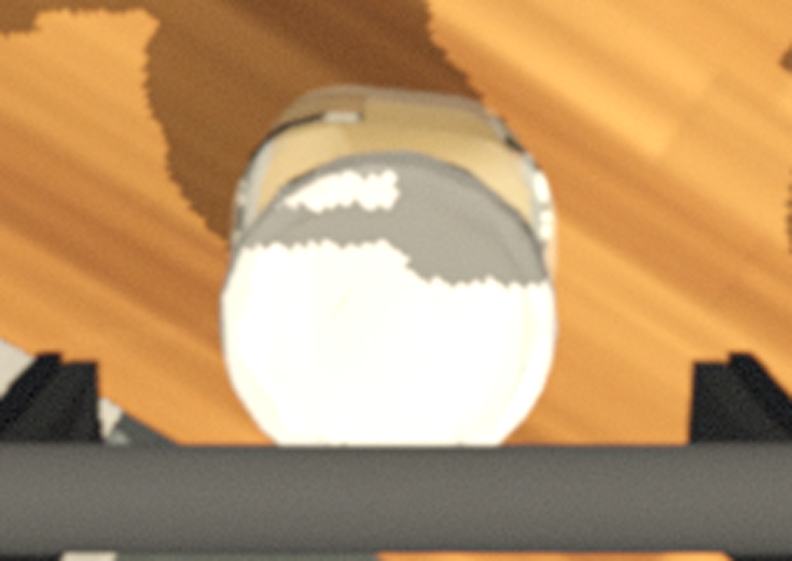

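```bash
python3 -m jog '[[100,[0,0,0.02],[0,-0.009,0]],[100,[0,0,0.05],[0,-0.009,0]],[100,[0,0,0.08],[0,-0.009,0]],[100,[0,0,0.1],[0,-0.009,0]],[100,[0,0,0.104],[0,-0.009,0]],[100,[0,0,0.104],[0,-0.009,0]]]' 40; python3 -m jog '[[0,[0,0,0],[0,0,0]],[0,[0,0,0],[0,0,0]],[0,[0,0,0],[0,0,0]],[0,[0,0,0],[0,0,0]],[0,[0,0,0],[0,0,0]],[0,[0,0,0],[0,0,0]],[0,[0,0,0],[0,0,0]],[0,[0,0,0],[0,0,0]]]' 40; python3 - <<'E'
from h import *
go(.400,.146,.075,0.57)
E
```

```text
time_s: 27.52
eef_pos: [0.4022, 0.1468, 0.2386]
orientation: [3.141, 0.003, 0.566]
contact_force: [1.1, 0.1, 0.9]
grip_width: 1.001
time_s: 28.18
eef_pos: [0.4026, 0.1473, 0.2397]
orientation: [3.141, 0.0, 0.566]
contact_force: [-2.1, 2.0, 7.0]
grip_width: 0.79
t 28.18 q [0.73, 0.27, -0.67, 0.0, -0.63, 1.4] pos [0.4026, 0.1473, 0.2397] ori [3.141, 0.0, 0.566] w 0.79 F [-2.1, 2.0, 7.0]
shift [-0.0029, -0.0003, 0.0007] turn [0.0, 0.0, -0.004]
```

```bash
python3 -m jog '[[0,[0,0,-0.02],[0,0,0]],[0,[0,0,-0.05],[0,0,0]],[0,[0,0,-0.085],[0,0,0]],[0,[0,0,-0.115],[0,0,0.05]],[0,[-0.005,0.01,-0.135],[0,0,0.15]],[0,[-0.015,0.03,-0.14],[0,0,0.25]],[0,[-0.03,0.06,-0.14],[0,0,0.36]],[0,[-0.048,0.095,-0.14],[0,0,0.46]],[0,[-0.065,0.128,-0.14],[0,0,0.566]],[0,[-0.082,0.16,-0.14],[0,0,0.566]]]' ; python3 - <<'E'
from h import *
go(.433,-.170,.2,0)
E
```

```text
time_s: 29.02
eef_pos: [0.418, -0.0335, 0.3791]
orientation: [3.142, 0.002, -0.004]
contact_force: [0.3, 0.9, -3.5]
grip_width: 0.788
t 29.02 q [0.31, 0.05, -0.5, -0.0, -1.02, 1.26] pos [0.418, -0.0335, 0.3791] ori [3.142, 0.002, -0.004] w 0.788 F [0.3, 0.9, -3.5]
shift [0.0155, 0.1365, 0.0151] turn [0.0, 0.002, -0.004]
```

```bash
python3 -m jog '[[0,[0.004,0.03,0],[0,0,0]],[0,[0.008,0.065,0],[0,0,0]],[0,[0.012,0.095,0],[0,0,0]],[0,[0.015,0.122,0],[0,0,0]],[0,[0.015,0.135,0.01],[0,0,0]],[0,[0.015,0.136,0.035],[0,0,0]],[0,[0.015,0.136,0.065],[0,0,0]],[0,[0.015,0.136,0.09],[0,0,0]],[0,[0.015,0.136,0.1],[0,0,0]],[0,[0.015,0.136,0.1],[0,0,0]]]' ; python3 - <<'E'
from h import *
go(.433,-.170,.0772,0)
cv2.imwrite('pics/w15.png',r.camera('wrist')[:,:,::-1])
E
```

```text
time_s: 29.85
eef_pos: [0.4303, -0.1696, 0.2755]
orientation: [-3.14, 0.011, -0.005]
contact_force: [-1.2, 1.0, -3.4]
grip_width: 0.79
t 29.85 q [-0.02, 0.26, -0.55, -0.0, -0.77, 1.59] pos [0.4303, -0.1696, 0.2755] ori [-3.14, 0.011, -0.005] w 0.79 F [-1.2, 1.0, -3.4]
shift [0.0031, 0.0005, 0.0343] turn [-0.001, 0.011, -0.005]
```

View pics/w15.png

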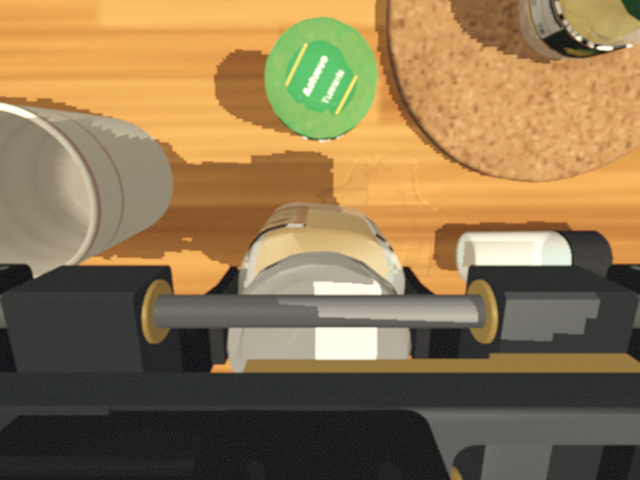

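```bash
python3 -m jog '[[0,[0.003,0,0.01],[0,0.011,0]],[0,[0.003,0,0.02],[0,0.011,0]],[0,[0.003,0,0.028],[0,0.011,0]],[0,[0.003,0,0.032],[0,0.011,0]],[0,[0.003,0,0.034],[0,0.011,0]],[0,[0.003,0,0.035],[0,0.011,0]],[0,[0.003,0,0.035],[0,0.011,0]],[0,[0.003,0,0.035],[0,0.011,0]]]' ; python3 - <<'E'
from h import *
go(.433,-.170,.0757,0)
E
```

```text
time_s: 30.57
eef_pos: [0.4343, -0.1696, 0.2429]
orientation: [-3.141, -0.005, -0.004]
contact_force: [-0.7, -1.2, -3.8]
grip_width: 0.792
t 30.57 q [-0.02, 0.32, -0.58, -0.0, -0.67, 1.59] pos [0.4343, -0.1696, 0.2429] ori [-3.141, -0.005, -0.004] w 0.792 F [-0.7, -1.2, -3.8]
shift [-0.0013, 0.0004, 0.0032] turn [-0.0, -0.005, -0.004]
```

```bash
python3 -m jog '[[0,[-0.001,0,0.002],[0,-0.005,0]],[0,[-0.001,0,0.0035],[0,-0.005,0]],[0,[-0.001,0,0.004],[0,-0.005,0]],[0,[-0.001,0,0.004],[0,-0.005,0]]]' ; python3 -m jog '[[100,[0,0,0],[0,0,0]],[100,[0,0,0],[0,0,0]],[100,[0,0,0],[0,0,0]],[100,[0,0,0],[0,0,0]],[100,[0,0,-0.01],[0,0,0]],[100,[0,0,-0.03],[0,0,0]],[100,[0,0,-0.06],[0,0,0]],[100,[0,0,-0.1],[0,0,0]],[100,[0,0,-0.14],[0,0,0]],[100,[0,0,-0.17],[0,0,0]]]'; python3 -m jog '[[100,[0,-0.03,0],[0,0,0]],[100,[0,-0.07,0],[0,0,0]],[100,[0,-0.11,0],[0,0,0]],[100,[0,-0.15,0],[0,0,0]],[100,[0,-0.19,0],[0,0,0]],[100,[0,-0.23,0],[0,0,0]],[100,[0,-0.27,0],[0,0,0]],[100,[0,-0.3,0],[0,0,0]],[100,[0,-0.3,0],[0,0,0]]]'; python3 - <<'E'
from h import *
t=r.camera('top')[:,:,::-1];s=r.camera('scene')[:,:,::-1]
cv2.imwrite('pics/t16.png',t);cv2.imwrite('pics/s16.png',s)
cv2.imwrite('pics/t16a.png',cv2.resize(t[190:350,310:520],None,fx=3.8,fy=3.75,interpolation=cv2.INTER_CUBIC))
E
```

```text
time_s: 30.9
eef_pos: [0.4334, -0.1695, 0.2398]
orientation: [3.142, -0.0, -0.004]
contact_force: [-2.3, 2.1, 5.3]
grip_width: 0.789
time_s: 31.73
eef_pos: [0.4335, -0.1697, 0.4133]
orientation: [3.141, -0.004, -0.003]
contact_force: [1.2, -0.3, -0.9]
grip_width: 1.001
time_s: 32.48
eef_pos: [0.4348, 0.1345, 0.4131]
orientation: [-3.142, -0.006, 0.002]
contact_force: [1.1, -0.4, -0.4]
grip_width: 1.001
```

View pics/t16a.png

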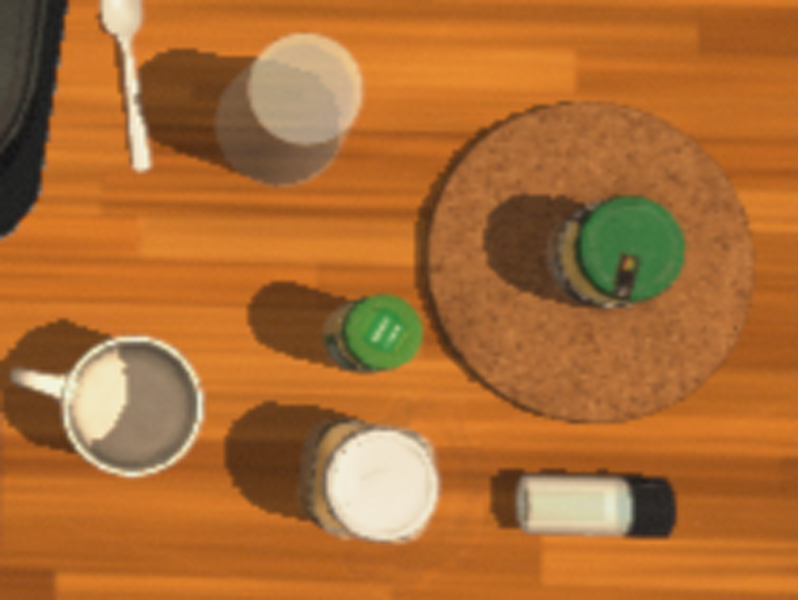

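View pics/s16.png

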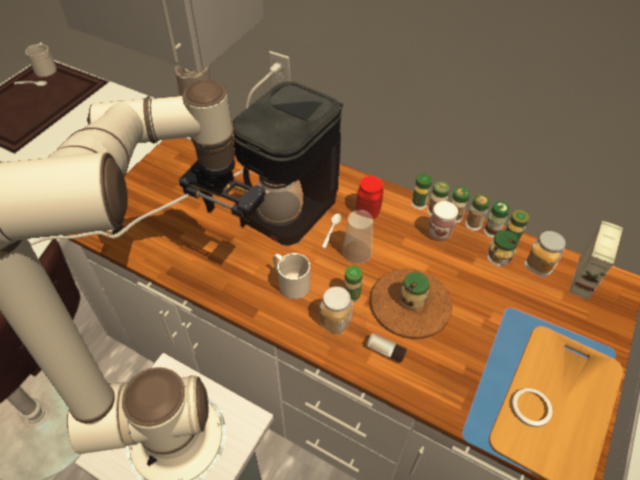

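```bash
python3 - <<'E'
from h import *
B=lambda x,y:((x+.5)/3.8-.5+310,(y+.5)/3.75-.5+190)
L={'trivet':(590,262,.014),'mustard':(631,248,.098),'spice':(382,332,.106),'honey':(381,485,.11),'picksL':(520,503,.025),'picksR':(674,506,.025),'picks':(597,505,.03),'mug':(133,406,.094),'glass':(305,89,.14)}
P={k:onz('top',*B(u,v),z) for k,(u,v,z) in L.items()}
for k in P: print(k,P[k].round(4),(P[k]-P['trivet']).round(4)[:2])
E
```

```text
trivet [ 0.572 -0.315  0.014] [0. 0.]
mustard [ 0.5743 -0.3158  0.098 ] [ 0.0023 -0.0008]
spice [ 0.52  -0.169  0.106] [-0.052  0.146]
honey [ 0.431  -0.1686  0.11  ] [-0.141   0.1464]
picksL [ 0.4182 -0.2682  0.025 ] [-0.1538  0.0468]
picksR [ 0.4191 -0.3631  0.025 ] [-0.1529 -0.0481]
picks [ 0.4186 -0.3143  0.03  ] [-0.1534  0.0007]
mug [ 0.4725 -0.0256  0.094 ] [-0.0995  0.2895]
glass [ 0.6581 -0.1185  0.14  ] [0.0861 0.1966]
```

All the positions are within tolerance and the arm is clear, so I'm handing in.

```bash
python3 -c "
from bench import r
print(r.state()['joint_velocities']); print(r.close_job())"
```

```text
[-0.03831344 -0.01225492 -0.01425129  0.00143555 -0.00466461  0.00184591]
the job is handed in; nothing more can be done
None
```

The layout is done and handed in at about 32.6 s of the 128 s allowed; no verdict came back. My last top-camera measurement had everything within tolerance, relative to the trivet's middle:

| Item | Measured position | Judged limit |
|---|---|---|
| Mustard | 2.4 mm off the middle | within 15 mm |
| Toothpick jar | x −153 mm, y +1 mm, about 0.01 rad off crosswise | x −173 to −133 mm, y ±15 mm, 0.2 rad |
| Spice | x −52 mm, y +146 mm (target x −50, y +145) | x −67.5 to −27.5 mm, y 125 to 165 mm |
| Honey | 89 mm in front of the spice jar, level with it sideways | 70–115 mm |

The mug and the glass measured within 1 mm of where they started. All three jars look upright in the last pictures, but I did not measure tilt or heights. The arm was clear of everything.

- **Failed first grasp:** I lifted off the toothpick jar before the slow fingers had closed. The jar was not disturbed, and the second try held.
- **Regrasped honey:** the honey jar turned out to be square with rounded corners. My first grip was near its corners (77 mm), so I let go, turned the gripper and gripped across the flats (69 mm).
- **Camera disagreement:** one wrist picture, taken while the arm was moving, put positions about 6 mm further forward than the top camera. I relied on the top camera.

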